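Find the cupped puzzle-box lid and hang it on the spring balance to dry

ROBOT

A 6-joint arm with a two-finger parallel gripper is mounted at the origin on the work surface. World frame = base frame: x ahead of the robot, y to its left, z up, the work surface at z = 0. Lengths are in mm, angles in rad, forces in N, time in s.
With the tool pointing down it reaches from about 350 to 975 mm from the base axis. Payload 7.1 kg.
Tool frame: the origin (TCP) lies at the very end of the fingers, on their centre line; the grasp point (between the pads) lies 19 mm behind it; z points along the fingers, y is the direction in which the jaws open and shut (so a half turn about z gives the same grasp; the last joint's range is limited). The gripper opens to 88 mm and grips with 3 to 60 N. Pads are 20 mm wide; open, the fingers measure 115 mm over their backs; the gripper's body (75 mm by 178 mm) begins 61 mm behind the grasp point.
Start: joints at [-1.193, 0.423, 1.63, -0, 1.089, -0.019], TCP at [241.559, -576.415, 222.675] pointing down, gripper open.
Joint ranges: [-3, 3], [-0.9, 2.11], [0.09, 2.58], [-1.31, 4.45], [0.11, 2.69], [-2.54, 2.54]. Speed limits (rad/s): [2.39, 2.39, 3.01, 3.14, 3.14, 3.14].

INTERFACE

Orientations are given as a rotation vector (axis times angle).
In Python, from workcell import monitor, vision, order, find_in, regions_of, place_of gives the robot as it stands. The module is installed in compiled form; this text tells all that it offers.
- The arm moves only by the tool carry_out, never from a script. Its argument "targets" is a list of rows, each a list of 3 entries, a list of its own where there are three numbers: the turn, a rotation vector about the world's x, y, z in degrees, then the shift along the world's x, y, z in mm, then the finger opening in mm, from 0 to 87.8. In form: [[[rx, ry, rz], [x, y, z], hand], ...]. A call has 1 to 10 rows; each row is the pose to reach, as a shift and turn from the pose commanded when the call began; what a row does not reach only later rows make up. A row lasts 1/12 s, in which the tool goes at most 41.7 mm and 7.16 degrees, less where a joint would pass 70% of its speed; a pose out of reach is approached as far as the arm can. A call with a gripper value outside its range is refused whole. The fingers move at their own pace and stop on an object; the grip force is fixed at half the most. Time passes only in rows, so rows that repeat a pose let the fingers close. It gives the time, the measured TCP pose, the force and the opening at its end, in the units of the state.
- monitor.get_obs(): the state, without advancing time (a new reading comes with each control period).
- vision.get_image(name): name is "side" or "top"; returns the picture (400x640x3 uint8, red, green, blue); there is no depth.
- vision.camera_model(name): a dict with "K" (3x3 intrinsics, pixels), "rvec" (rotation vector, rad) and "tvec" (3), from world to camera coordinates, as OpenCV has them. Camera axes: x right, y down, z forward; pixel columns grow to the right and rows downward; lengths in mm; the calibration is good to about 2 mm. A picture is of the moment at which its call begins. camera_model takes no time and is no camera call.
- order.close_job(): hands the job in, once; it reports no verdict.
Trained networks look in the newest picture that a camera, given by its name, has taken for a name from the list of things; names that differ only in an ending like _2 or _b are one class to them, and where a whole thing is asked for, a point or a joint stands for the part that bears it (a point fixed in the world has none). Each returns a list of dicts, best first, with "confidence" (0 to 1); they miss things now and then, are a little off and sometimes report something else, mostly with a low value. They report only what shows in the picture. A call takes as long as a camera call. They do not tell look-alikes from the thing itself.
- find_in(query, camera): "point" ([x, y, z] in mm, in the coordinates of the camera as it stood for that picture, good to about 4 mm: the middle of the surface that is visible of it).
- regions_of(query, camera): "mask" (400x640 bool, what is visible of it).
- place_of(query, camera): "point" ([x, y, z] in mm, in the coordinates of the camera as it stood for that picture, good to about 4 mm: a listed point, or the origin of a listed thing).
The state is a dict: "t": time; "qpos": joint angles; "qvel": joint speeds; "joint_torque": joint torques, N m; "ee_pos": TCP position; "orientation": TCP orientation; "ft_force": force on the tool from outside, world axes, zero at the start; "moment": the same for the moment, N m; "width": finger opening in mm.
Only numpy, scipy, OpenCV 4.12 (cv2) and the standard library are available. Lean on these libraries where they do the work, as an engineer would, in place of code of your own. Each camera call takes 0.05 s, during which the arm holds its last target.

TASK

One of the plywood lids on the flat birch board has taken up damp and cupped: press the lids' long edges against the board to find the one that rocks, hang that lid by its handle on both prongs of the sprung hook, let go and wait for it to stop bobbing, then slide the red rider level with the pointer to mark its starting weight and leave the lid hanging there to dry. Lay all the sound lids flat, handle up, in the plywood tray, and do not knock the other things about.

Things in the scene. Friction and masses are not known exactly. Their poses are not given: they have to be found in the camera images.
- board: Birch puzzle mat board, fixed, 620 (x) by 410 (y) by 12 mm, truly flat; origin: centre of its underside. Aluminium rails 14 mm wide, 22 mm above the top, along both y edges. The clear acrylic cover is slid back over its far half (board x from 25 mm on, up to 41 mm above the board's face). The lids lie on the open near half.
- lid_a: Puzzle-box lid, brown plywood, 100 (x) by 130 (y) by 8 mm, about 0.15 kg. Steel-wire handle over its middle: an 8 mm round bar along y, 116 mm between its two legs, centre line 52 mm above the lid's underside, 44 mm above its top face. Origin: centre of the underside, z up. One lid, any of the four names, is cupped, the others sound: see lid_b. Absent lids read None.
- lid_b: Lid, looks like lid_a. On a flat surface a cupped lid rests level on a 40 mm strip under its middle, both long edges (x = +-50 mm) 5 mm clear. Pressing a long edge down with 1 to 3 N rocks it about 0.16 rad until that edge touches; let go, it rocks back. A sound lid does not rock. Exactly one of the lids present is cupped.
- lid_c: Lid, same description as lid_a and lid_b.
- lid_d: Lid, same description as lid_a and lid_b.
- tray: Shallow open plywood tray for the sound lids, fixed, 400 (x) by 176 (y) by 22 mm outside, walls and floor 6 mm thick. Three lids fit side by side along its x, handles along its y. Origin: centre of its underside.
- tray_in (a point): Centre of the tray's inner floor (6 mm above the table), axes as the tray's.
- stand: Spring balance stand, fixed: steel foot 240 by 160 by 12 mm, aluminium column 297 mm high at its +x end carrying a steel tube (the balance; its front 67 mm in +x of the origin) and, on the +y side, a clear scale plate. x points from the hook's open end to the column. Origin: centre of the foot's underside.
- hook (a joint): Dip of the sprung hook, m: 0 unloaded, growing downward, about 22 mm per 100 g (45 N/m), stop at 75 mm. A lid makes it dip 24 to 43 mm and bob for about 2 s.
- hook_saddle (a point): Middle of the twin-prong hook, on the prongs' top line (203 mm high unloaded); moves with the hook; stand axes. Two 7 mm prongs at y = +-34 mm, from a crossbar 132 mm behind (+x), level 22 mm either side of here; their ends turn up 12 mm, tips 40 mm in front (-x). A lid's handle bar lies across both prongs along y, prongs under the bar and between its legs.
- pointer_tip (a point): Tip of the thin red pointer that moves with the hook along the scale (262 mm high when unloaded).
- rider (a joint): Position of the red rider on its upright guide rod, m: 0 at the top (level with the pointer of the empty hook), growing downward to 0.065. Stays where it is left (slides at about 1.5 N). Rider and pointer are level when rider equals hook.
- rider_mark (a point): The rider's thin index, to be brought level with the pointer's tip.
- rider_grip (a point): Where to grip the rider: a red bar 14 mm wide (stand y) and 12 mm high along the stand's x, from 16 mm in front of this point (-x) to 84 mm behind it. This point lies on the bar's middle line, 95 mm to the +y side of the hook's middle line.
- loupe: Bystander: brass loupe lying flat, ring 76 mm across at its origin, wooden handle along its +x to 111 mm.
- tumbler: Bystander: glass tumbler with pencils, 74 mm across, 95 mm high, pencils to 175 mm; origin at the bottom centre.
- tin: Bystander: green round tin, 94 mm across, 86 mm high; origin at the bottom centre.
- mug: Bystander: blue mug, 80 mm across, 90 mm high; origin at the bottom centre.
- glue: Bystander: white glue bottle, 48 mm across, 130 mm high; origin at the bottom centre.
- sander: Bystander: cork sanding block 100 by 60 by 34 mm; origin at the centre of its underside.
Mind the look-alikes: they are no part of the job. Leave any pink look-alike of the lid_a alone.

How it is judged (in metres and radians):
On the way, in this order (a step that is already met when the one before it is completed fails the run):
1. the cupped lid, lying on the board, is rocked over by the fingers pressing one of its long edges down (angle between lid_c's own z axis and vertical between 0.08 and 0.3 rad and contact force between the fingers and lid_c above 0.3 N and z of lid_c in the frame of board below 0.022 m and x of lid_c in the frame of board between -0.31 and 0.03 m and y of lid_c in the frame of board between -0.19 and 0.19 m), for 0.15 s.
2. the cupped lid hangs by its handle on both prongs of the hook, let go, and has stopped bobbing (x of lid_c in the frame of hook_saddle between -0.045 and 0.07 m and y of lid_c in the frame of hook_saddle between -0.03 and 0.03 m and z of lid_c in the frame of hook_saddle between -0.06 and -0.036 m and value of joint hook above 0.018 m and angle between lid_c's own z axis and vertical below 0.3 rad and contact force between the fingers and lid_c below 0.05 N and velocity of joint hook between -0.012 and 0.012 m/s and linear speed of lid_c below 0.03 m/s), for 0.7 s.
At the end, for the whole second after the job is handed in: The cupped lid hangs free and still by its handle on both prongs (45 mm in front of to 70 mm behind the saddle's middle, within 30 mm sideways), the rider's index is within 4 mm of the settled pointer's height, and every sound lid lies flat on the tray's floor (tilt under 0.05 rad), at rest (all of step 2 and z of rider_mark in the frame of pointer_tip between -0.004 and 0.004 m and x of lid_a in the frame of tray_in between -0.15 and 0.15 m and y of lid_a in the frame of tray_in between -0.05 and 0.05 m and z of lid_a in the frame of tray_in between -0.004 and 0.005 m and angle between each of lid_a, lid_b, lid_d's own z axis and vertical below 0.05 rad and linear speed of each of lid_a, lid_b, lid_d below 0.02 m/s and x of lid_b in the frame of tray_in between -0.15 and 0.15 m and y of lid_b in the frame of tray_in between -0.05 and 0.05 m and z of lid_b in the frame of tray_in between -0.004 and 0.005 m and x of lid_d in the frame of tray_in between -0.15 and 0.15 m and y of lid_d in the frame of tray_in between -0.05 and 0.05 m and z of lid_d in the frame of tray_in between -0.004 and 0.005 m); the robot touches nothing.
It fails at once if a bystander (loupe, tumbler, tin, mug, glue bottle or sanding block) is shoved more than 40 mm (distance of any of loupe, tumbler, tin, mug, glue, sander from where it was at the start of the episode above 0.04 m).
It fails at once if the tumbler, tin, mug or glue bottle is knocked over (angle between any of tumbler, tin, mug, glue's own z axis and vertical above 0.5 rad).
Of lid_a, lid_b, lid_d only 2 to 3 are there at a start; the rules pass over those that are not, and their reading is None.
At some moment in a run one of lid_a, lid_b, lid_c, lid_d may be knocked a few centimetres aside while the robot is not near it.
It also fails if it takes over 208 s, if anything falls off the work surface, if the arm or the gripper's body presses on something with over 40 N, if the wrist force passes 120 N, or if a joint passes its speed limit or range.

## Working session

There is one attempt and no reset: what is moved stays moved. The work goes in short steps, Python scripts to look and compute and a tool call to move; the robot and the scene stay as the last step left them, time stands still between calls to the robot, and variables do not carry over. Pictures are saved under pics/ and viewed, and the job is handed in when it is done.

Besides the shell and the picture viewer there is one more tool, called after "Call:" by a JSON object that holds its "api" and its "payload", one argument or row to a line. carry_out: Moves the arm, as the interface text tells. Its arguments: {"type":"object","properties":{"targets":{"type":"array","items":{"type":"array"}}},"required":["targets"]}

```bash
mkdir -p pics; ls
cat > h.py <<'E'
import numpy as np, cv2
from workcell import monitor, vision, order, find_in, regions_of, place_of
def cam(n):
    m=vision.camera_model(n); R=cv2.Rodrigues(np.array(m['rvec'],float))[0]
    return np.array(m['K'],float),R,np.array(m['tvec'],float).ravel()
def w(n,p):
    K,R,t=cam(n); return R.T@(np.array(p,float)-t)
def px(n,P):
    K,R,t=cam(n); q=K@(R@np.array(P,float)+t); return q[:2]/q[2]
def atz(n,u,v,z):
    K,R,t=cam(n); d=R.T@np.linalg.solve(K,[u,v,1]); c=-R.T@t
    return c+d*(z-c[2])/d[2]
def save(n,f,crop=None,s=1):
    im=vision.get_image(n)
    if crop: x0,y0,x1,y1=crop; im=im[y0:y1,x0:x1]
    if s!=1: im=cv2.resize(im,None,fx=s,fy=s,interpolation=cv2.INTER_CUBIC)
    cv2.imwrite('pics/'+f,im[:,:,::-1]); return im
def obs():
    o=monitor.get_obs(); return o
E
python3 - <<'E'
from h import *
save('top','t0.png');save('side','s0.png')
o=obs()
for k,v in o.items(): print(k,np.round(v,3))
for n in('top','side'):
    K,R,t=cam(n); print(n,K.round(1).tolist(),(-R.T@t).round(0),R.round(2).tolist())
E
```

```text
pics
t 0.1
qpos [-1.193  0.424  1.631 -0.     1.089 -0.019]
qvel [-0.001 -0.003 -0.003  0.001 -0.     0.   ]
joint_torque [ 0.0000e+00 -5.4562e+01 -2.7433e+01  6.5000e-02  1.9000e-02 -0.0000e+00]
ee_pos [ 241.386 -576.013  222.01 ]
orientation [-3.079 -0.619  0.   ]
ft_force [ 0.549 -0.251 -0.112]
moment [-0.004 -0.006 -0.002]
width 87.768
top [[386.2, 0.0, 321.5], [0.0, 386.2, 202.6], [0.0, 0.0, 1.0]] [ 230.   16. 1608.] [[-0.0, -1.0, 0.0], [-0.99, 0.0, -0.14], [0.14, -0.0, -0.99]]
side [[470.8, 0.0, 324.2], [0.0, 470.8, 196.8], [0.0, 0.0, 1.0]] [  -7. 1111. 1335.] [[-0.93, -0.38, -0.01], [-0.25, 0.64, -0.72], [0.28, -0.67, -0.69]]
```

View pics/t0.png

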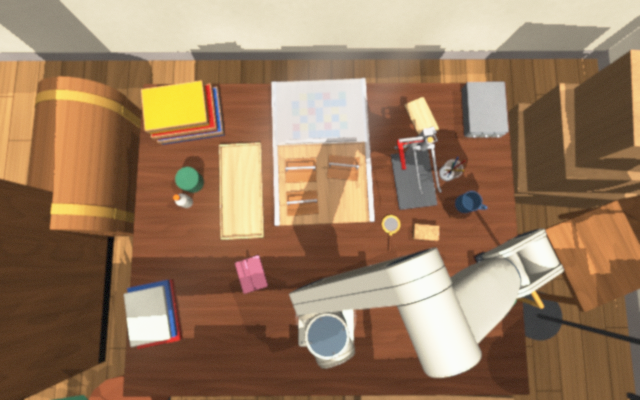

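View pics/s0.png

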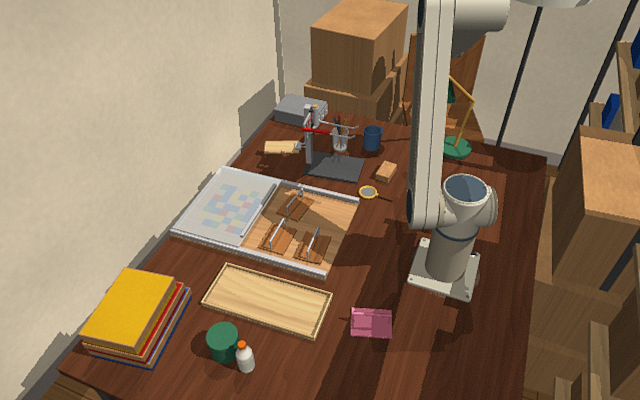

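Run:
```python
from h import *
for q in ['lid_a','board','tray','tray_in','stand','hook_saddle','pointer_tip','rider_mark','rider_grip','loupe','tumbler','tin','mug','glue','sander']:
    for n in ('top','side'):
        for r in place_of(q,n):
            P=w(n,r['point']); print(q,n,round(r['confidence'],2),P.round(0),px(n,P).round(0))
```

```text
lid_a top 0.84 [614. -82.  12.] [344. 167.]
lid_a top 0.75 [170. 306.  -2.] [251. 274.]
lid_a top 0.71 [461.  93.  13.] [303. 203.]
lid_a top 0.71 [ 337. -414.    2.] [425. 232.]
lid_a top 0.57 [601. 101.  11.] [301. 171.]
lid_a side 0.94 [601.  99.  10.] [278. 239.]
lid_a side 0.7 [608. -79.  14.] [296. 206.]
lid_a side 0.62 [169. 306.   0.] [370. 324.]
lid_a side 0.56 [460.  97.  13.] [312. 249.]
lid_a side 0.21 [517. 350.   9.] [267. 299.]
board top 0.83 [686.  16.   4.] [321. 151.]
board side 0.82 [685.   9.  -0.] [268. 218.]
tray top 0.69 [515. 352.   1.] [241. 191.]
tray side 0.9 [515. 353.  -1.] [267. 301.]
tray side 0.24 [ 643. -297.  262.] [307. 123.]
tray_in top 0.74 [519. 352.   7.] [241. 190.]
tray_in top 0.26 [605. 103.  11.] [300. 169.]
tray_in side 0.93 [518. 351.   8.] [267. 299.]
tray_in side 0.68 [ 561. -277.  256.] [325. 132.]
stand top 0.94 [ 564. -376.    2.] [413. 179.]
stand top 0.5 [603. 101.  10.] [301. 170.]
stand side 0.85 [ 560. -374.   -0.] [333. 168.]
hook_saddle top 0.63 [ 512. -381.  205.] [428. 182.]
hook_saddle side 0.62 [ 644. -302.  261.] [308. 123
[... 603 characters left out ...]
] [347. 131.]
tumbler top 0.73 [462.  89.  14.] [303. 203.]
tumbler top 0.64 [ 591. -517.   -2.] [446. 173.]
tumbler top 0.32 [ 562. -379.    3.] [414. 179.]
tumbler side 0.8 [ 587. -516.   -1.] [339. 148.]
tumbler side 0.35 [687.   9.  -0.] [268. 218.]
tin top 0.87 [554. 554.   3.] [194. 182.]
tin side 0.64 [556. 561.   5.] [224. 350.]
tin side 0.2 [ 641. -297.  257.] [308. 125.]
mug top 0.7 [ 453. -585.    1.] [464. 205.]
mug side 0.78 [ 453. -583.    2.] [371. 146.]
mug side 0.75 [600.  99.  12.] [278. 238.]
glue top 0.68 [475. 577.   2.] [188. 201.]
glue side 0.91 [472. 577.  -0.] [246. 365.]
sander top 0.97 [ 334. -413.    3.] [425. 233.]
sander side 0.63 [ 329. -413.    4.] [387. 174.]
```

Run:
```python
from h import *
save('top','t1.png',(265,130,385,235),6)
save('side','s1.png',(215,165,375,290),5)
save('top','t2.png',(380,90,500,225),5)
save('side','s2.png',(250,90,400,210),5)
```

```text
(no output)
```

View pics/t1.png

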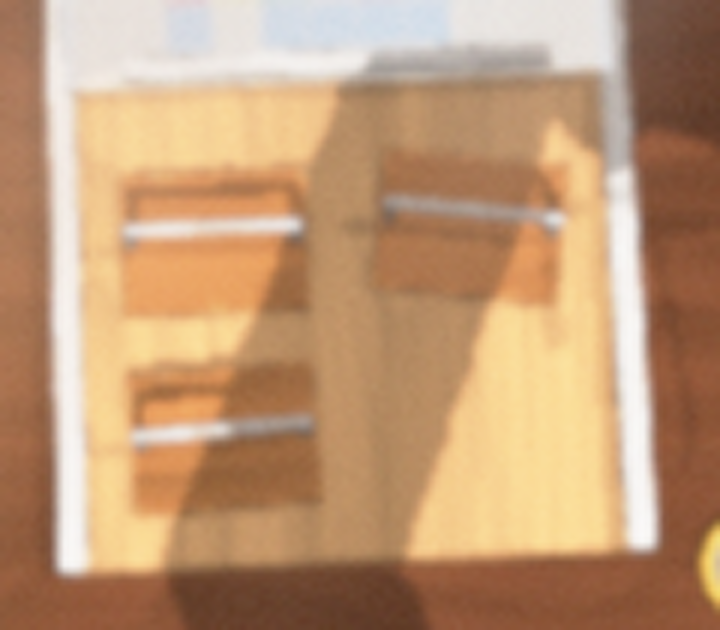

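View pics/s1.png

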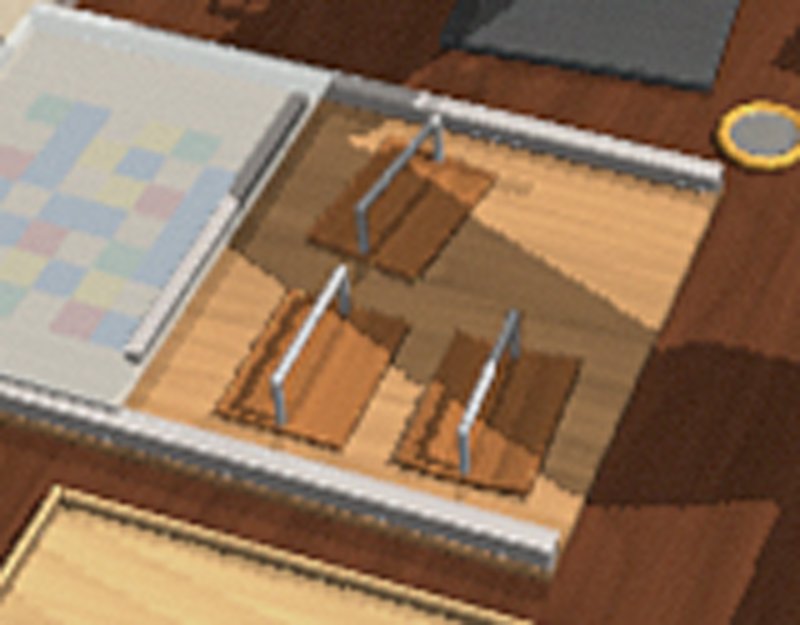

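View pics/t2.png

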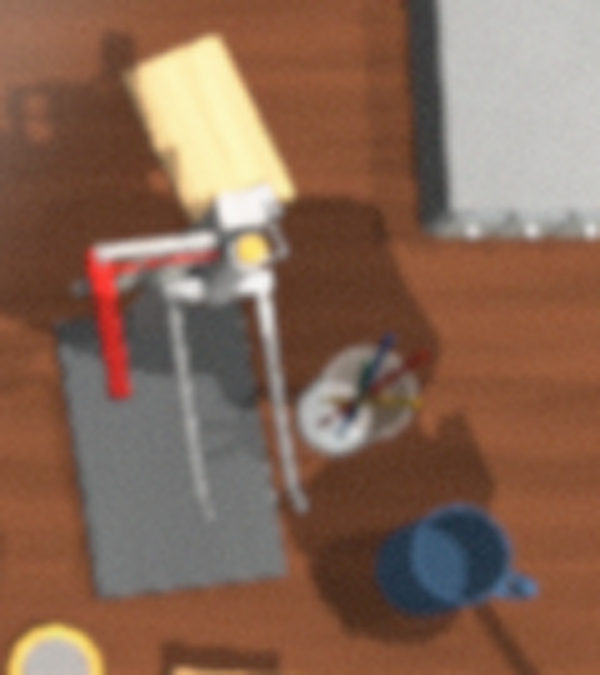

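View pics/s2.png

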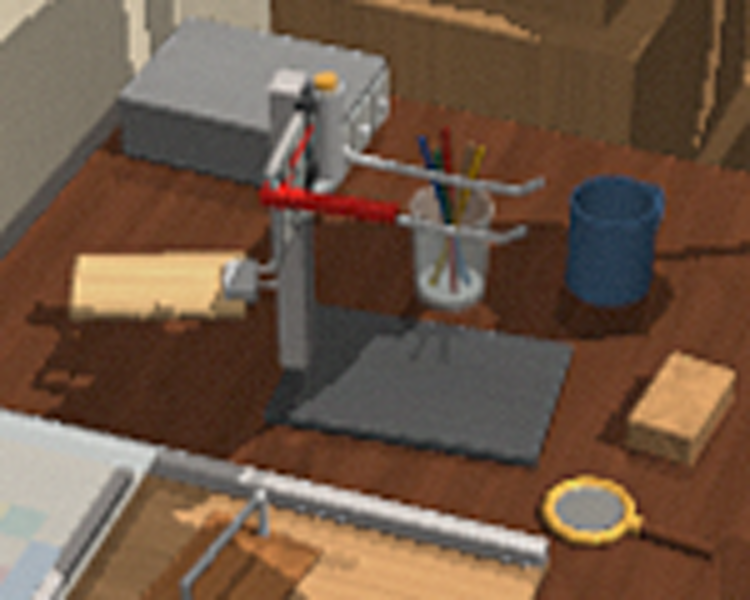

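Run:
```python
from h import *
def L(a,b,z): 
    A=atz('top',*a,z);B=atz('top',*b,z); d=A-B; print(A.round(0),B.round(0),((A+B)/2).round(1),'len',np.hypot(*d[:2]).round(0),'yaw of dir',np.degrees(np.arctan2(d[1],d[0])).round(1))
for a,b in [((329.7,164.2),(357.8,166.3)),((286.2,168.5),(315,167.5)),((287.8,202.8),(317,200.7))]: L(a,b,64)
print('side')
def S(a,b,z):
    A=atz('side',*a,z);B=atz('side',*b,z); d=A-B; print(((A+B)/2).round(1),'len',np.hypot(*d[:2]).round(0),'yaw',np.degrees(np.arctan2(d[1],d[0])).round(1))
f=lambda u,v:(215+u/5,165+v/5)
S(f(361,209),f(437,121),64);S(f(278,379),f(343,271),64);S(f(463,432),f(515,315),64)
print('stand'); L((391.6,155),(400,209.4),12); L((400,209.4),(436.6,204.6),12)
g=lambda u,v:(380+u/5,90+v/5)
print('prongs');L(g(175,300),g(203,490),203);L(g(262,285),g(295,485),203)
print('rider');L(g(105,265),g(120,395),255)
print('board');h=lambda u,v:(265+u/6,130+v/6)
L(h(72,572),h(642,550),34);L(h(48,100),h(72,572),34)
print('cover edge');L(h(75,92),h(600,72),12)
print('tray')
L((219,144),(263,143),22);L((221,239),(264,237),22);L((219,144),(221,239),22);L((263,143),(264,237),22)
K,R,t=cam('top')
for r in regions_of('tray','top')[:1]:
    c=max(cv2.findContours(r['mask'].astype(np.uint8),0,2)[0],key=cv2.contourArea); print(cv2.minAreaRect(c)); 
    bp=cv2.boxPoints(cv2.minAreaRect(c)); P=np.array([atz('top',*p,22) for p in bp]);print(P.round(0),P.mean(0))
```

```text
[614. -20.  64.] [ 605. -135.   64.] [609.8 -77.8  64. ] len 115.0 yaw of dir 85.4
[597. 158.  64.] [601.  40.  64.] [599.  99.  64.] len 118.0 yaw of dir 91.8
[455. 150.  64.] [463.  32.  64.] [459.3  91.3  64. ] len 118.0 yaw of dir 93.9
side
[606.4 -75.8  64. ] len 113.0 yaw 83.1
[596.1 101.6  64. ] len 113.0 yaw 91.5
[456.7  96.4  64. ] len 116.0 yaw 94.4
stand
[ 666. -285.   12.] [ 433. -313.   12.] [ 549.6 -298.9   12. ] len 235.0 yaw of dir 6.8
[ 433. -313.   12.] [ 452. -466.   12.] [ 442.7 -389.5   12. ] len 155.0 yaw of dir 97.2
prongs
[ 633. -337.  203.] [ 488. -352.  203.] [ 560.5 -344.9  203. ] len 146.0 yaw of dir 5.9
[ 644. -403.  203.] [ 491. -421.  203.] [ 567.9 -411.9  203. ] len 154.0 yaw of dir 6.5
rider
[ 644. -275.  255.] [ 548. -282.  255.] [ 596.2 -278.4  255. ] len 97.0 yaw of dir 4.4
board
[367. 196.  34.] [ 380. -192.   34.] [373.5   2.1  34. ] len 389.0 yaw of dir 91.9
[699. 217.  34.] [367. 196.  34.] [532.8 206.7  34. ] len 332.0 yaw of dir 3.6
cover edge
[711. 201.  12.] [ 724. -173.   12.] [717.5  13.8  12. ] len 374.0 yaw of dir 92.0
tray
[715. 448.  22.] [719. 261.  22.] [716.7 354.6  22. ] len 187.0 yaw of dir 91.1
[313. 426.  22.] [320. 250.  22.] [316.6 338.2  22. ] len 176.0 yaw of dir 92.4
[715. 448.  22.] [313. 426.  22.] [514. 437.  22.] len 403.0 yaw of dir 3.1
[719. 261.  22.] [320. 250.  22.] [519.4 255.8  22. ] len 398.0 yaw of dir 1.6
((240.740478515625, 190.69558715820312), (94.57882690429688, 43.16642761230469), 88.21009063720703)
[[715. 453.  22.]
 [720. 270.  22.]
 [319. 251.  22.]
 [314. 428.  22.]] [516.94028694 350.6769769   22.        ]
```

Candidates for "lid": three brown lids at top pixels (344,167), (301,170) and (303,203), plus the pink look-alike at (251,274), which I'll leave alone. The close crop confirms the three brown ones with wire handles on the board. I'll start with pressing tests, beginning with the lid at (609,-77).

Call:
{"api": "carry_out", "payload": {
  "targets": [
    [[0,0,62],[158,476,0],0],
    [[0,0,62],[158,476,0],0],
    [[0,0,62],[158,476,0],0],
    [[0,0,62],[158,476,0],0],
    [[0,0,62],[158,476,0],0],
    [[0,0,62],[158,476,0],0],
    [[0,0,62],[158,476,0],0],
    [[0,0,62],[158,476,0],0],
    [[0,0,62],[158,476,0],0],
    [[0,0,62],[158,476,0],0]
  ]
}}

```text
t: 2.68
ee_pos: [373.0, -179.2, 223.0]
orientation: [2.316, 2.121, 0.001]
ft_force: [0.9, -0.0, 0.6]
width: 24.5
```

Call:
{"api": "carry_out", "payload": {
  "targets": [
    [[0,0,0],[193,106,-100],0],
    [[0,0,0],[193,106,-100],0],
    [[0,0,0],[193,106,-100],0],
    [[0,0,0],[193,106,-100],0],
    [[0,0,0],[193,106,-100],0],
    [[0,0,0],[193,106,-100],0],
    [[0,0,0],[193,106,-100],0]
  ]
}}

```text
t: 3.27
ee_pos: [569.3, -72.4, 120.1]
orientation: [-2.318, -2.12, -0.001]
ft_force: [-0.6, -0.6, 0.6]
width: 0.2
```

Run:
```python
from h import *
o=obs();print(o['t'],o['ee_pos'],o['ft_force'],o['width'])
for n in('top','side'):
  for r in place_of('lid_a',n): print(n,round(r['confidence'],2),w(n,r['point']).round(0))
save('side','s3.png',(215,145,375,290),5)
```

```text
3.2667 [569.32210419 -72.36914503 120.14711762] [-0.59920067 -0.64794966  0.63183352] 0.17036854634527002
top 0.95 [171. 307.  -0.]
top 0.83 [461.  93.  14.]
top 0.78 [601. 100.  14.]
top 0.55 [613. -79.  11.]
side 0.93 [463.  94.  12.]
side 0.91 [607. -78.  12.]
side 0.68 [598. 103.  10.]
side 0.66 [167. 303.   2.]
```

View pics/s3.png

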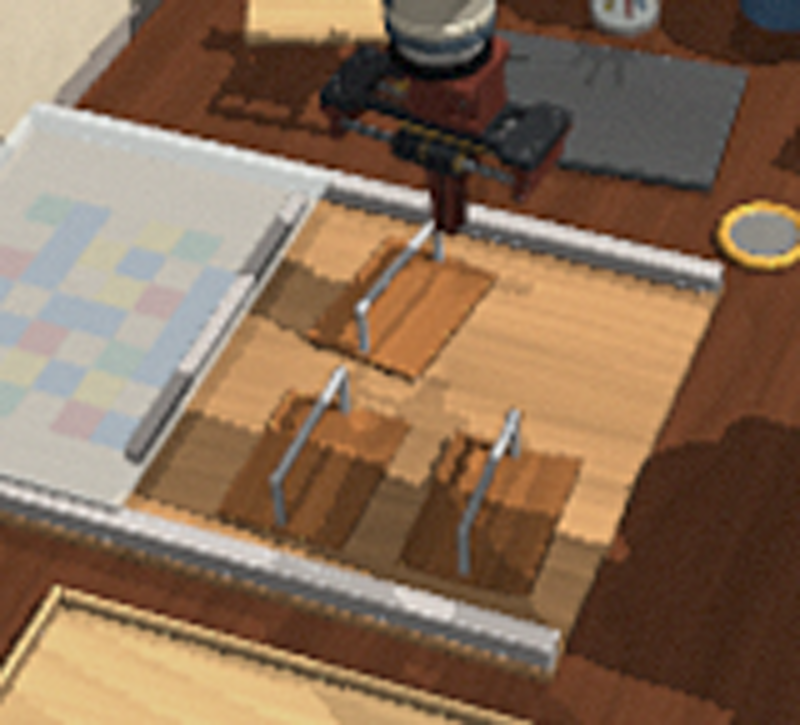

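Call:
{"api": "carry_out", "payload": {
  "targets": [
    [[0,0,0],[0,0,-40],0],
    [[0,0,0],[0,0,-80],0],
    [[0,0,0],[0,0,-96],0],
    [[0,0,0],[0,0,-96],0],
    [[0,0,0],[0,0,-96],0]
  ]
}}

```text
t: 3.83
ee_pos: [564.8, -75.8, 27.2]
orientation: [-2.322, -2.115, 0.001]
ft_force: [1.1, -0.2, 0.6]
width: -0.0
```

Call:
{"api": "carry_out", "payload": {
  "targets": [
    [[0,0,0],[0,0,-2],0],
    [[0,0,0],[0,0,-3],0],
    [[0,0,0],[0,0,-4],0],
    [[0,0,0],[0,0,-5],0],
    [[0,0,0],[0,0,-6],0],
    [[0,0,0],[0,0,-6],0]
  ]
}}

```text
t: 4.33
ee_pos: [566.0, -74.9, 20.9]
orientation: [2.321, 2.117, 0.0]
ft_force: [0.2, 0.2, 0.1]
width: 0.8
```

Call:
{"api": "carry_out", "payload": {
  "targets": [
    [[0,0,0],[0,0,-1],0],
    [[0,0,0],[0,0,-2],0],
    [[0,0,0],[0,0,-2],0],
    [[0,0,0],[0,0,-2],0]
  ]
}}

```text
t: 4.67
ee_pos: [566.0, -74.9, 20.3]
orientation: [2.321, 2.117, 0.0]
ft_force: [-4.4, 0.6, 17.7]
width: 0.3
```

Call:
{"api": "carry_out", "payload": {
  "targets": [
    [[0,0,0],[0,0,-1],0],
    [[0,0,0],[0,0,-1],0],
    [[0,0,0],[0,0,-1],0]
  ]
}}

```text
t: 4.92
ee_pos: [566.1, -74.9, 20.1]
orientation: [2.321, 2.117, 0.0]
ft_force: [-7.8, 1.2, 28.5]
width: 0.1
```

The lid at (609,-77) does not move under 28 N, so it is sound. Next is the far-left lid.

Call:
{"api": "carry_out", "payload": {
  "targets": [
    [[0,0,0],[0,0,40],0],
    [[0,0,0],[0,0,80],0],
    [[0,0,7],[-3,60,90],0],
    [[0,0,7],[-9,175,90],0],
    [[0,0,7],[-9,175,90],0],
    [[0,0,7],[-9,175,90],0],
    [[0,0,7],[-9,175,60],0],
    [[0,0,7],[-9,175,30],0],
    [[0,0,7],[-9,175,9],0],
    [[0,0,7],[-9,175,9],0]
  ]
}}

```text
t: 5.75
ee_pos: [553.7, 100.2, 23.0]
orientation: [-2.183, -2.253, 0.009]
ft_force: [-0.8, 1.3, 0.4]
width: 0.5
```

Call:
{"api": "carry_out", "payload": {
  "targets": [
    [[0,0,0],[0,0,-2],0],
    [[0,0,0],[0,0,-3],0],
    [[0,0,0],[0,0,-4],0],
    [[0,0,0],[0,0,-5],0],
    [[0,0,0],[0,0,-6],0],
    [[0,0,0],[0,0,-7],0],
    [[0,0,0],[0,0,-7],0]
  ]
}}

```text
t: 6.33
ee_pos: [557.3, 99.9, 20.4]
orientation: [2.187, 2.254, 0.001]
ft_force: [-0.0, -1.5, 3.9]
width: 0.6
```

Call:
{"api": "carry_out", "payload": {
  "targets": [
    [[0,0,0],[0,0,-1],0],
    [[0,0,0],[0,0,-1],0],
    [[0,0,0],[0,0,-1],0]
  ]
}}

```text
t: 6.58
ee_pos: [557.4, 99.9, 20.3]
orientation: [2.187, 2.254, 0.001]
ft_force: [-4.2, -1.8, 15.3]
width: 0.2
```

The second lid is sound too, so it should be the third; I'll verify by pressing it.

Call:
{"api": "carry_out", "payload": {
  "targets": [
    [[0,0,0],[0,0,40],0],
    [[0,0,0],[0,0,80],0],
    [[0,0,2],[-40,-3,90],0],
    [[0,0,2],[-80,-6,90],0],
    [[0,0,2],[-120,-9,90],0],
    [[0,0,2],[-140,-10,70],0],
    [[0,0,2],[-140,-10,35],0],
    [[0,0,2],[-140,-10,8],0],
    [[0,0,2],[-140,-10,8],0],
    [[0,0,2],[-140,-10,8],0]
  ]
}}

```text
t: 7.42
ee_pos: [416.0, 89.9, 26.1]
orientation: [-2.147, -2.291, 0.004]
ft_force: [-0.1, -0.9, 0.2]
width: 0.2
```

Call:
{"api": "carry_out", "payload": {
  "targets": [
    [[0,0,0],[0,0,-2],0],
    [[0,0,0],[0,0,-4],0],
    [[0,0,0],[0,0,-5],0],
    [[0,0,0],[0,0,-6],0],
    [[0,0,0],[0,0,-7],0],
    [[0,0,0],[0,0,-7],0]
  ]
}}

```text
t: 7.92
ee_pos: [417.1, 90.1, 20.3]
orientation: [2.148, 2.292, 0.001]
ft_force: [-2.1, -0.4, 8.2]
width: 0.5
```

Call:
{"api": "carry_out", "payload": {
  "targets": [
    [[0,0,0],[0,0,-1],0],
    [[0,0,0],[0,0,-1],0],
    [[0,0,0],[0,0,-1],0]
  ]
}}

```text
t: 8.17
ee_pos: [417.1, 90.1, 20.2]
orientation: [2.147, 2.292, 0.001]
ft_force: [-5.4, -1.4, 25.5]
width: 0.4
```

Run:
```python
from h import *
o=obs();print(o['t'],o['ee_pos'],o['ft_force'],o['moment'],o['width'])
for n in('top','side'):
  for r in place_of('lid_a',n): print(n,round(r['confidence'],2),w(n,r['point']).round(0))
save('side','s4.png',(215,145,375,290),5)
save('top','t4.png',(265,130,385,235),6)
```

```text
8.1667 [417.13764997  90.09992458  20.17195405] [-5.37406644 -1.36112402 25.46249886] [-0.14405324  0.85992473  0.02284218] 0.3772582595231081
top 0.95 [171. 307.  -0.]
top 0.83 [461.  93.  14.]
top 0.78 [601. 100.  14.]
top 0.55 [613. -79.  11.]
side 0.94 [608. -77.  14.]
side 0.92 [167. 306.  -3.]
side 0.64 [599.  99.  11.]
side 0.63 [ 453. -585.    0.]
side 0.59 [463.  94.  13.]
```

View pics/s4.png

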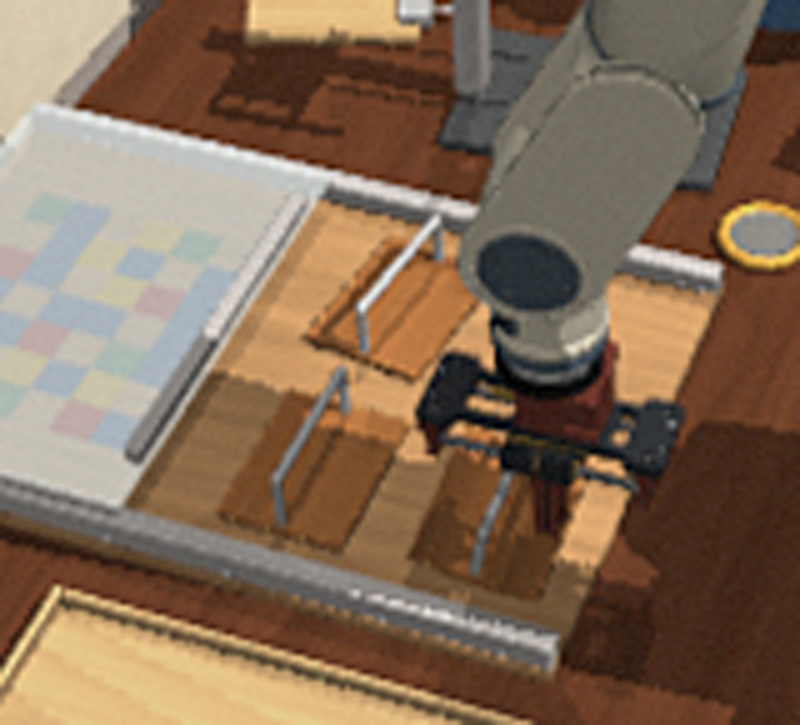

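View pics/t4.png

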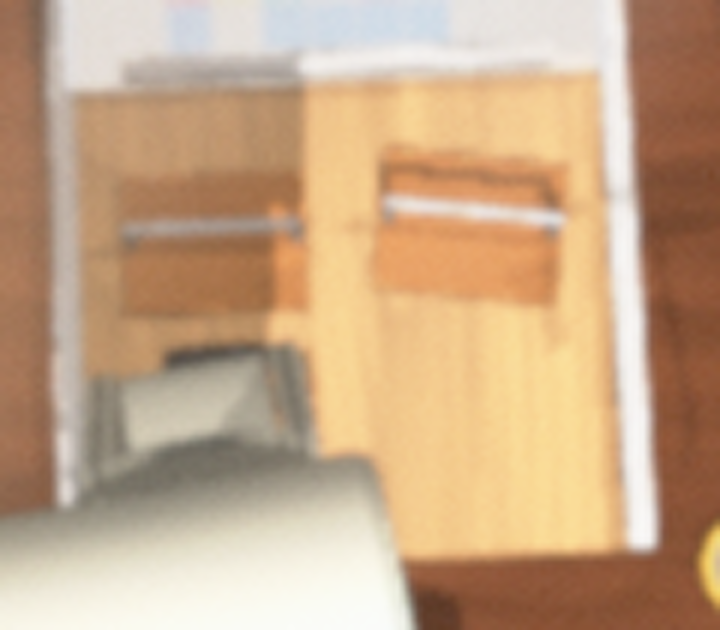

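Call:
{"api": "carry_out", "payload": {
  "targets": [
    [[0,0,0],[0,0,15],0],
    [[0,0,0],[0,0,15],0],
    [[0,0,0],[0,0,15],0]
  ]
}}

```text
t: 8.62
ee_pos: [417.7, 90.2, 34.3]
orientation: [2.147, 2.292, 0.003]
ft_force: [0.1, -0.3, 0.2]
width: 0.3
```

Run:
```python
from h import *
o=obs();print(o['t'],o['ee_pos'],o['ft_force'])
save('side','s5.png',(215,145,375,290),5)
```

```text
8.6167 [417.68633366  90.1812121   34.26259259] [ 0.0894893  -0.30312792  0.17728106]
```

View pics/s5.png

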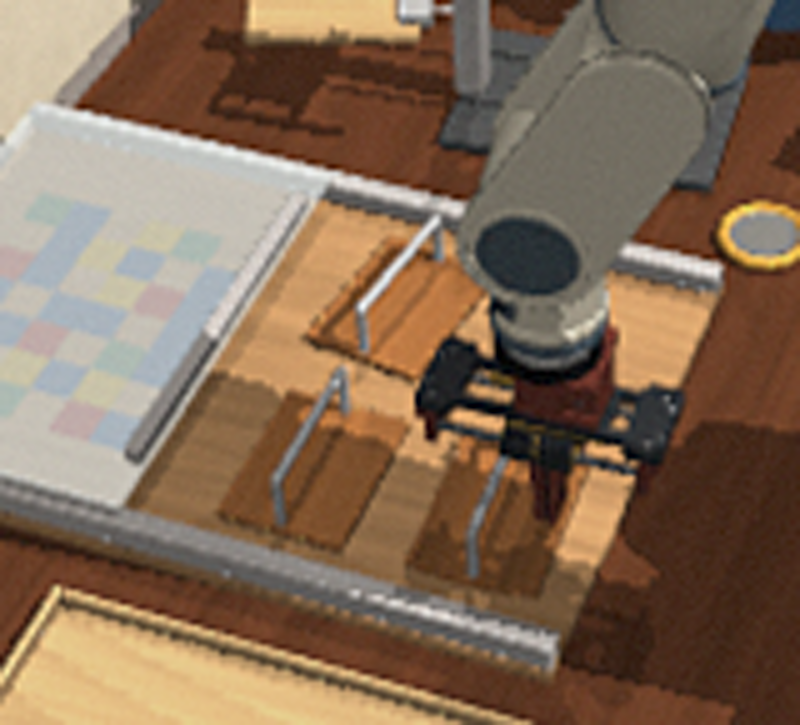

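Call:
{"api": "carry_out", "payload": {
  "targets": [
    [[0,0,0],[-6,0,0],0],
    [[0,0,0],[-6,0,-6],0],
    [[0,0,0],[-6,0,-7],0],
    [[0,0,0],[-6,0,-8],0],
    [[0,0,0],[-6,0,-8],0]
  ]
}}

```text
t: 9.08
ee_pos: [410.3, 90.0, 25.1]
orientation: [-2.147, -2.292, 0.002]
ft_force: [-0.9, -0.1, 0.0]
width: 0.5
```

Call:
{"api": "carry_out", "payload": {
  "targets": [
    [[0,0,0],[0,0,-1],0],
    [[0,0,0],[0,0,-2],0],
    [[0,0,0],[0,0,-2],0]
  ]
}}

```text
t: 9.33
ee_pos: [410.8, 90.0, 23.5]
orientation: [-2.148, -2.292, 0.0]
ft_force: [-0.1, -0.0, 1.9]
width: 0.4
```

Call:
{"api": "carry_out", "payload": {
  "targets": [
    [[0,0,0],[0,0,-1],0],
    [[0,0,0],[0,0,-1],0],
    [[0,0,0],[0,0,-1],0]
  ]
}}

```text
t: 9.58
ee_pos: [410.9, 90.1, 22.7]
orientation: [2.148, 2.293, 0.0]
ft_force: [-0.7, 0.1, 0.8]
width: 0.8
```

Call:
{"api": "carry_out", "payload": {
  "targets": [
    [[0,0,0],[0,0,-1],0],
    [[0,0,0],[0,0,-1],0],
    [[0,0,0],[0,0,-1],0]
  ]
}}

```text
t: 9.83
ee_pos: [410.9, 90.1, 21.7]
orientation: [2.148, 2.293, 0.0]
ft_force: [0.0, -0.1, 1.1]
width: 0.5
```

Call:
{"api": "carry_out", "payload": {
  "targets": [
    [[0,0,0],[0,0,-1],0],
    [[0,0,0],[0,0,-1],0],
    [[0,0,0],[0,0,-1],0]
  ]
}}

```text
t: 10.08
ee_pos: [410.8, 90.0, 20.6]
orientation: [-2.148, -2.293, 0.0]
ft_force: [-0.9, 0.4, 1.4]
width: 0.6
```

Call:
{"api": "carry_out", "payload": {
  "targets": [
    [[0,0,0],[0,0,-1],0],
    [[0,0,0],[0,0,-1],0],
    [[0,0,0],[0,0,-1],0]
  ]
}}

```text
t: 10.33
ee_pos: [410.8, 90.1, 20.3]
orientation: [2.148, 2.293, 0.0]
ft_force: [-2.2, -0.8, 14.0]
width: 0.4
```

Run:
```python
from h import *
save('side','s6.png',(260,215,340,275),10)
```

```text
(no output)
```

View pics/s6.png

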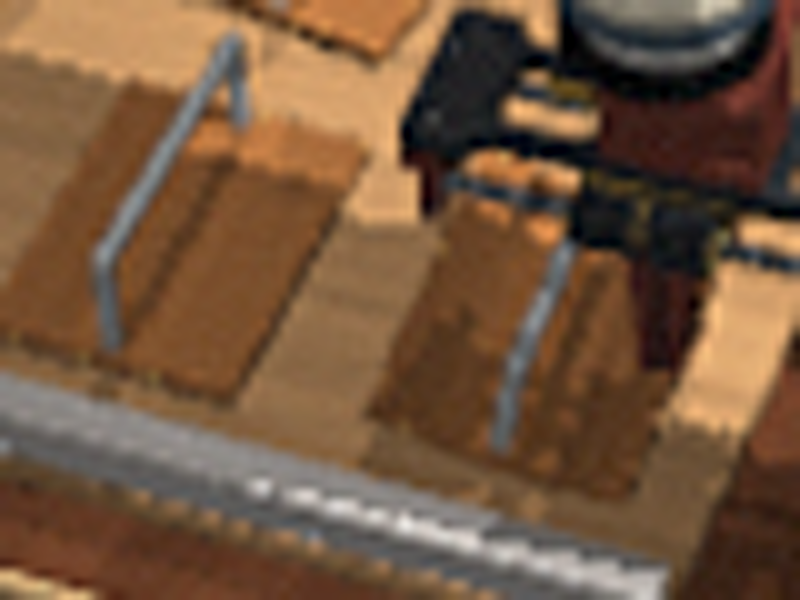

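Call:
{"api": "carry_out", "payload": {
  "targets": [
    [[0,0,0],[0,0,30],0],
    [[0,0,0],[-10,0,70],0],
    [[0,0,0],[-10,0,110],0],
    [[0,0,0],[-10,0,140],80],
    [[0,0,0],[-30,-40,140],80],
    [[0,0,0],[-30,-80,140],80],
    [[0,0,0],[-30,-120,140],80],
    [[0,0,0],[-30,-160,140],80],
    [[0,0,0],[-30,-200,140],80],
    [[0,0,0],[-30,-200,140],80]
  ]
}}

```text
t: 11.22
ee_pos: [381.5, -115.7, 160.2]
orientation: [2.153, 2.284, 0.0]
ft_force: [0.4, 0.5, 0.1]
width: 43.2
```

Run:
```python
from h import *
o=obs();print(o['t'],o['ee_pos'],o['ft_force'],o['width'])
save('side','s7.png',(215,145,375,290),5)
save('top','t7.png',(265,130,385,235),6)
for n in('top','side'):
  for r in place_of('lid_a',n): print(n,round(r['confidence'],2),w(n,r['point']).round(0))
```

```text
11.2167 [ 381.51128061 -115.72408864  160.19787518] [0.42954049 0.46604126 0.05807457] 43.20255993400764
top 0.72 [605. 100.  14.]
top 0.6 [172. 304.   1.]
top 0.59 [614. -78.  12.]
top 0.58 [459.  92.  12.]
side 0.85 [608. -79.  14.]
side 0.77 [597. 102.  10.]
side 0.61 [168. 305.  -4.]
side 0.6 [456.  93.  15.]
```

View pics/s7.png

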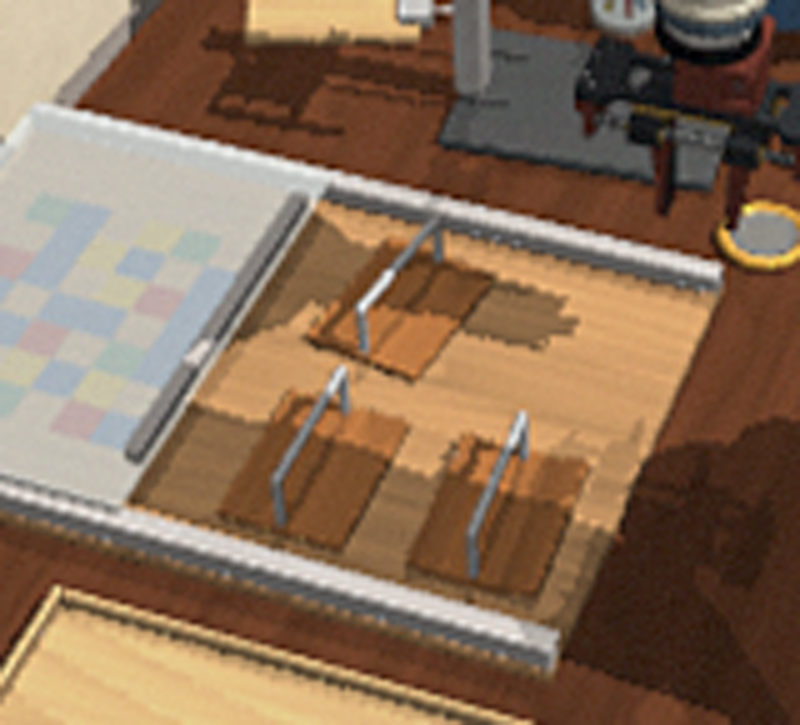

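View pics/t7.png

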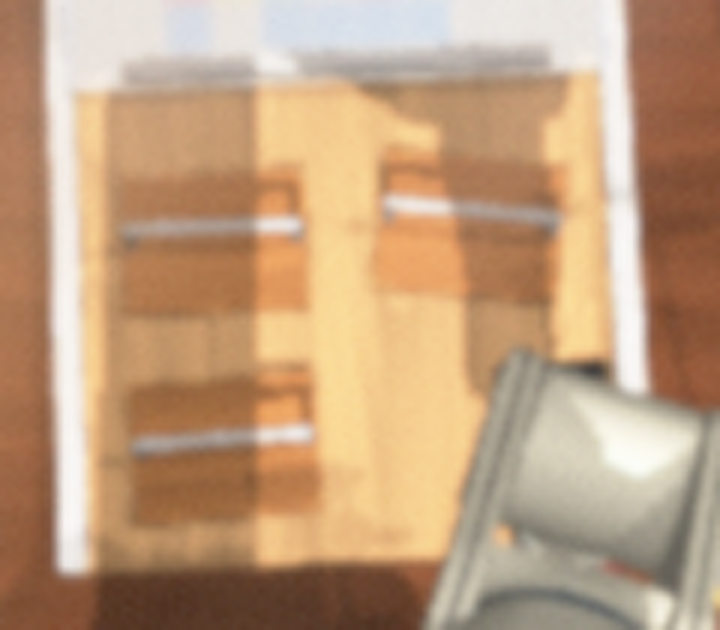

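Run:
```python
from h import *
h=lambda u,v:(265+u/6,130+v/6); f=lambda u,v:(215+u/5,145+v/5)
def L(n,a,b,z=64):
    A=atz(n,*a,z);B=atz(n,*b,z);d=A-B;print(n,((A+B)/2).round(1),np.hypot(*d[:2]).round(0),np.degrees(np.arctan2(d[1],d[0])).round(1))
L('top',h(140,446),h(310,434));L('side',f(472,537),f(521,416))
```

```text
top [452.8  90.9  64. ] 115.0 93.8
side [450.7  97.   64. ] 119.0 95.8
```

Call:
{"api": "carry_out", "payload": {
  "targets": [
    [[0,0,1],[14,41,0],70],
    [[0,0,1],[28,80,0],70],
    [[0,0,1],[41,120,0],70],
    [[0,0,1],[54,160,0],70],
    [[0,0,1],[70,200,0],70],
    [[0,0,1],[70,209,-15],70],
    [[0,0,1],[70,209,-15],70],
    [[0,0,1],[70,209,-15],70]
  ]
}}

```text
t: 12.08
ee_pos: [449.2, 101.2, 143.9]
orientation: [-2.12, -2.316, 0.003]
ft_force: [-0.6, 0.2, -0.7]
width: 69.8
```

Call:
{"api": "carry_out", "payload": {
  "targets": [
    [[0,0,0],[3,-8,-35],70],
    [[0,0,0],[3,-8,-70],70],
    [[0,0,0],[3,-8,-99],70],
    [[0,0,0],[3,-8,-99],70],
    [[0,0,0],[3,-8,-99],70],
    [[0,0,0],[3,-8,-99],70]
  ]
}}

```text
t: 12.58
ee_pos: [454.3, 90.9, 47.0]
orientation: [2.128, 2.311, 0.001]
ft_force: [0.1, -0.2, 0.5]
width: 70.0
```

Run:
```python
from h import *
o=obs();print(o['t'],o['ee_pos'],o['ft_force'],o['width'])
save('side','s8.png',(260,205,340,275),10)
```

```text
12.5833 [454.25489732  90.93938581  46.98436152] [ 0.089484   -0.1973729   0.47387598] 69.9796491349275
```

View pics/s8.png

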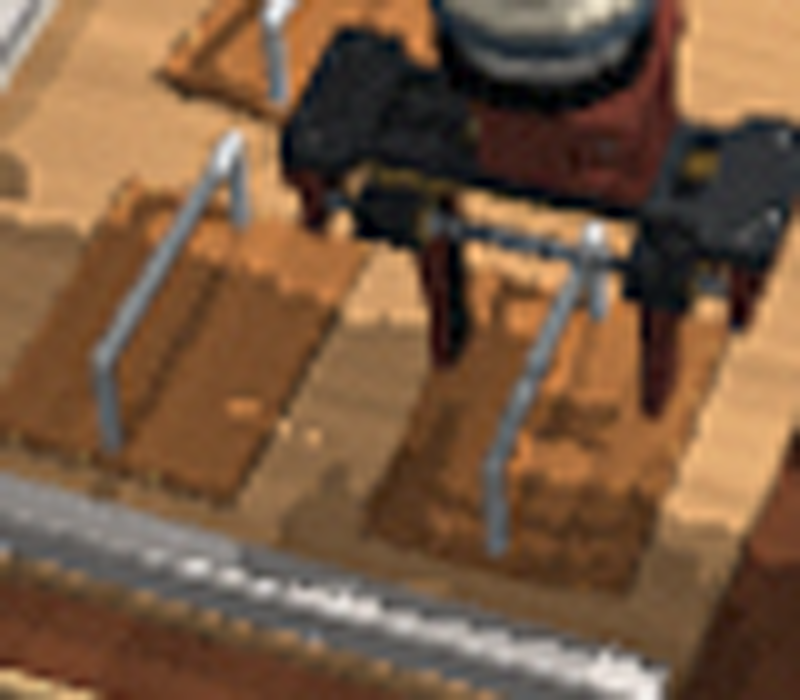

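Call:
{"api": "carry_out", "payload": {
  "targets": [
    [[0,0,0],[0,0,-2],40],
    [[0,0,0],[0,0,-2],10],
    [[0,0,0],[0,0,-2],0],
    [[0,0,0],[0,0,-2],0],
    [[0,0,0],[0,0,-2],0],
    [[0,0,0],[0,0,-2],0],
    [[0,0,0],[0,0,-2],0],
    [[0,0,0],[0,0,-2],0],
    [[0,0,0],[0,0,-2],0]
  ]
}}

```text
t: 13.38
ee_pos: [453.8, 91.0, 43.6]
orientation: [-2.128, -2.311, 0.0]
ft_force: [0.0, 0.2, -0.5]
width: 13.5
```

Call:
{"api": "carry_out", "payload": {
  "targets": [
    [[0,0,0],[0,0,20],0],
    [[0,0,0],[0,0,50],0],
    [[0,0,0],[0,0,90],0],
    [[0,0,0],[0,0,130],0],
    [[0,0,0],[0,0,160],0],
    [[0,0,0],[0,0,170],0],
    [[0,0,0],[0,0,170],0],
    [[0,0,0],[0,0,170],0]
  ]
}}

```text
t: 14.05
ee_pos: [453.3, 90.9, 212.9]
orientation: [-2.128, -2.311, 0.001]
ft_force: [0.5, -0.2, -2.9]
width: 7.0
```

Run:
```python
from h import *
o=obs();print(o['t'],o['ee_pos'],o['ft_force'],o['moment'],o['width'])
save('side','s9.png')
```

```text
14.05 [453.27195472  90.93623868 212.87797674] [ 0.5035704  -0.20328253 -2.85124701] [-0.00813056 -0.08376118  0.03099116] 7.015214621436401
```

View pics/s9.png

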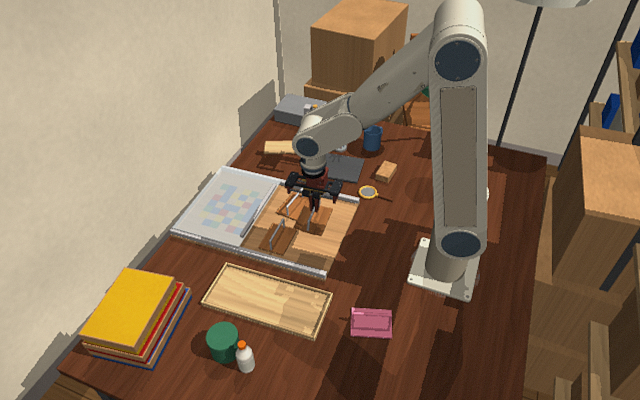

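Run:
```python
from h import *
save('side','s10.png',(270,160,350,230),10)
save('top','t10.png',(265,130,385,235),6)
```

```text
(no output)
```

View pics/s10.png

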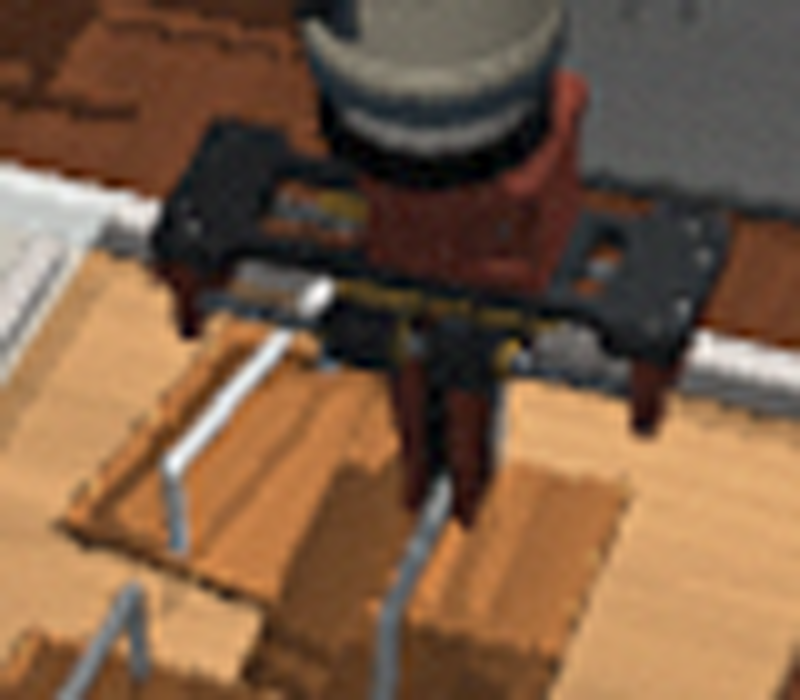

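View pics/t10.png

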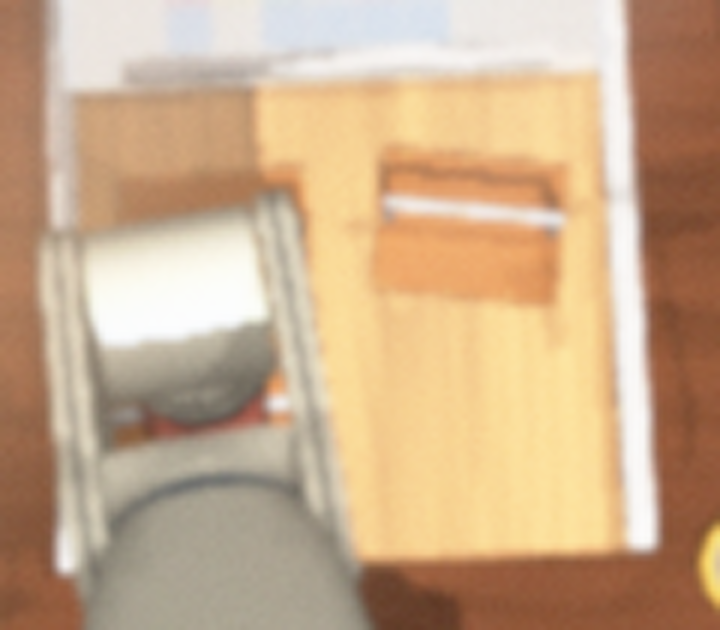

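The fingers were still closing when I lifted, so the bar sits at the very fingertips. I'll set the lid back down and regrip it.

Call:
{"api": "carry_out", "payload": {
  "targets": [
    [[0,0,0],[0,0,-30],0],
    [[0,0,0],[0,0,-65],0],
    [[0,0,0],[0,0,-100],0],
    [[0,0,0],[0,0,-130],0],
    [[0,0,0],[0,0,-143],0],
    [[0,0,0],[0,0,-145],0],
    [[0,0,0],[0,0,-145],0]
  ]
}}

```text
t: 14.78
ee_pos: [452.2, 90.7, 66.8]
orientation: [-2.126, -2.309, 0.006]
ft_force: [0.3, 0.0, -1.3]
width: 6.5
```

Call:
{"api": "carry_out", "payload": {
  "targets": [
    [[0,0,0],[0,0,-2],0],
    [[0,0,0],[0,0,-4],0],
    [[0,0,0],[0,0,-5],0],
    [[0,0,0],[0,0,-5],0]
  ]
}}

```text
t: 15.12
ee_pos: [454.3, 91.1, 64.3]
orientation: [2.127, 2.311, 0.002]
ft_force: [0.7, -0.4, -1.2]
width: 7.5
```

Call:
{"api": "carry_out", "payload": {
  "targets": [
    [[0,0,0],[0,0,-1],0],
    [[0,0,0],[0,0,-2],0],
    [[0,0,0],[0,0,-2],0]
  ]
}}

```text
t: 15.37
ee_pos: [453.9, 91.0, 61.8]
orientation: [2.128, 2.311, 0.001]
ft_force: [-0.4, 0.8, -1.0]
width: 7.0
```

Call:
{"api": "carry_out", "payload": {
  "targets": [
    [[0,0,0],[0,0,-1],0],
    [[0,0,0],[0,0,-2],0],
    [[0,0,0],[0,0,-2],0]
  ]
}}

```text
t: 15.62
ee_pos: [453.7, 91.0, 59.5]
orientation: [-2.128, -2.311, 0.0]
ft_force: [-0.4, -0.0, -2.1]
width: 7.1
```

Call:
{"api": "carry_out", "payload": {
  "targets": [
    [[0,0,0],[0,0,-1],0],
    [[0,0,0],[0,0,-2],0],
    [[0,0,0],[0,0,-2],0]
  ]
}}

```text
t: 15.87
ee_pos: [455.7, 91.2, 58.5]
orientation: [2.126, 2.31, 0.004]
ft_force: [1.2, -1.0, 7.2]
width: 7.3
```

Contact with the board at tip z≈59. Now open, go down 14 mm, and close fully before lifting.

Call:
{"api": "carry_out", "payload": {
  "targets": [
    [[0,0,0],[0,0,1],30],
    [[0,0,0],[0,0,1],30],
    [[0,0,0],[0,0,0],30],
    [[0,0,0],[0,0,0],30],
    [[0,0,0],[0,0,-8],30],
    [[0,0,0],[0,0,-14],30],
    [[0,0,0],[0,0,-14],30],
    [[0,0,0],[0,0,-14],30]
  ]
}}

```text
t: 16.53
ee_pos: [453.2, 90.9, 42.9]
orientation: [-2.127, -2.311, 0.002]
ft_force: [-0.6, 0.4, 0.9]
width: 30.1
```

Call:
{"api": "carry_out", "payload": {
  "targets": [
    [[0,0,0],[0,0,0],0],
    [[0,0,0],[0,0,0],0],
    [[0,0,0],[0,0,0],0],
    [[0,0,0],[0,0,0],0],
    [[0,0,0],[0,0,0],0],
    [[0,0,0],[0,0,0],0],
    [[0,0,0],[0,0,0],0]
  ]
}}

```text
t: 17.12
ee_pos: [454.3, 91.1, 43.9]
orientation: [2.127, 2.311, 0.001]
ft_force: [1.6, -0.6, 2.2]
width: 7.3
```

Call:
{"api": "carry_out", "payload": {
  "targets": [
    [[0,0,0],[0,0,20],0],
    [[0,0,0],[0,0,50],0],
    [[0,0,0],[0,0,90],0],
    [[0,0,0],[0,0,130],0],
    [[0,0,0],[0,0,160],0],
    [[0,0,0],[0,0,175],0],
    [[0,0,0],[0,0,175],0],
    [[0,0,0],[0,0,175],0],
    [[0,0,0],[0,0,175],0]
  ]
}}

```text
t: 17.87
ee_pos: [452.5, 90.8, 217.2]
orientation: [-2.127, -2.31, 0.004]
ft_force: [-0.5, -1.5, -2.3]
width: 7.2
```

Run:
```python
from h import *
f=[]
for i in range(4):
    vision.get_image('side'); o=obs(); f.append(o['ft_force'][2])
print(o['t'],o['ee_pos'],np.round(f,2),o['moment'],o['width'])
save('side','s11.png',(270,150,350,220),10)
```

```text
18.0667 [452.94351222  90.86668123 217.16352643] [-1.74 -1.69 -1.49 -1.43] [-0.02183648 -0.08945266 -0.00873844] 7.113104704445831
```

View pics/s11.png

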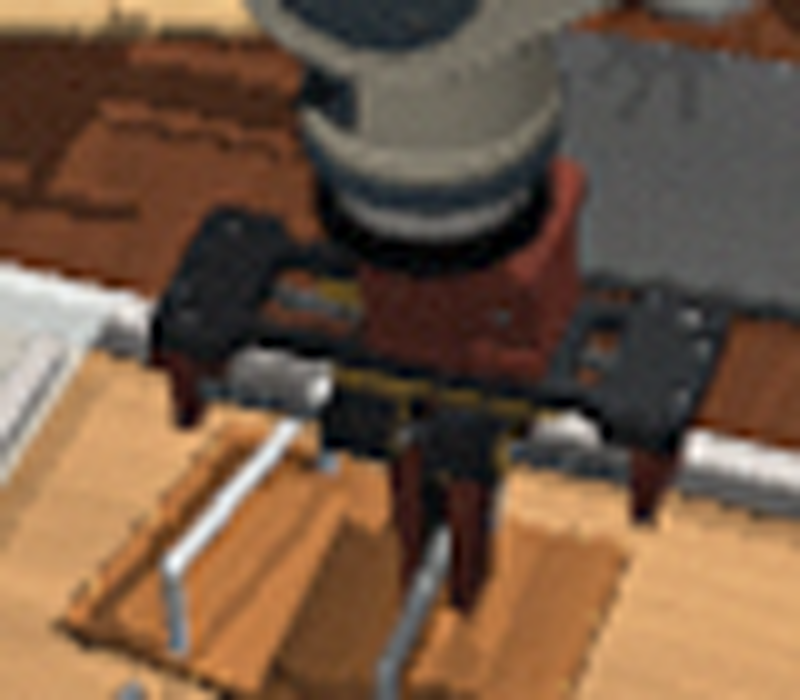

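Call:
{"api": "carry_out", "payload": {
  "targets": [
    [[0,0,0],[-3,-20,0],0],
    [[0,0,1],[-7,-55,0],0],
    [[0,0,2],[-11,-92,0],0],
    [[0,0,2],[-15,-130,0],0],
    [[0,0,2],[-20,-168,0],0],
    [[0,0,2],[-24,-206,0],0],
    [[0,0,2],[-28,-244,0],0],
    [[0,0,2],[-32,-275,0],0],
    [[0,0,2],[-34,-290,0],0],
    [[0,0,2],[-34,-290,0],0]
  ]
}}

```text
t: 18.95
ee_pos: [419.4, -201.7, 218.2]
orientation: [-2.091, -2.344, 0.001]
ft_force: [-0.1, -0.2, -1.3]
width: 6.8
```

Call:
{"api": "carry_out", "payload": {
  "targets": [
    [[0,0,0],[-2,-20,0],0],
    [[0,0,0],[-5,-55,0],0],
    [[0,0,0],[-9,-95,0],0],
    [[0,0,0],[-14,-135,-3],0],
    [[0,0,0],[-19,-170,-6],0],
    [[0,0,0],[-22,-190,-8],0],
    [[0,0,0],[-22,-198,-8],0],
    [[0,0,0],[-22,-198,-8],0],
    [[0,0,0],[-22,-198,-8],0],
    [[0,0,0],[-22,-198,-8],0]
  ]
}}

```text
t: 19.78
ee_pos: [398.0, -395.2, 210.4]
orientation: [-2.085, -2.348, -0.001]
ft_force: [-0.3, 0.1, -2.0]
width: 7.2
```

Run:
```python
from h import *
o=obs();print(o['t'],o['ee_pos'],o['orientation'],o['ft_force'],o['width'])
save('side','s12.png',(270,80,430,200),5)
save('top','t12.png',(380,100,500,230),5)
for n in('top','side'):
  for r in place_of('hook_saddle',n): print(n,round(r['confidence'],2),w(n,r['point']).round(0))
```

```text
19.7833 [ 398.04434951 -395.22694796  210.40109469] [-2.08495323e+00 -2.34834113e+00 -7.18051487e-04] [-0.33440104  0.06896023 -2.02620071] 7.2477326679204115
top 0.48 [ 511. -378.  205.]
side 0.58 [ 507. -382.  201.]
```

View pics/s12.png

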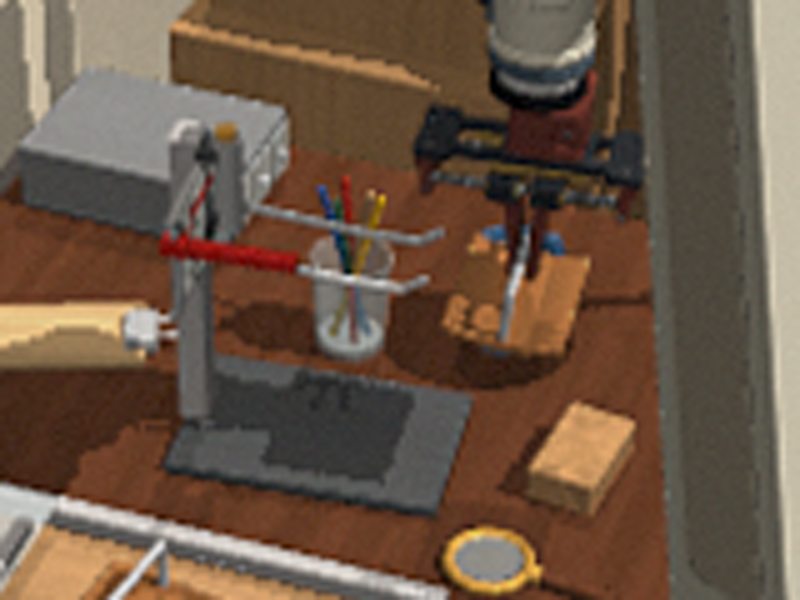

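View pics/t12.png

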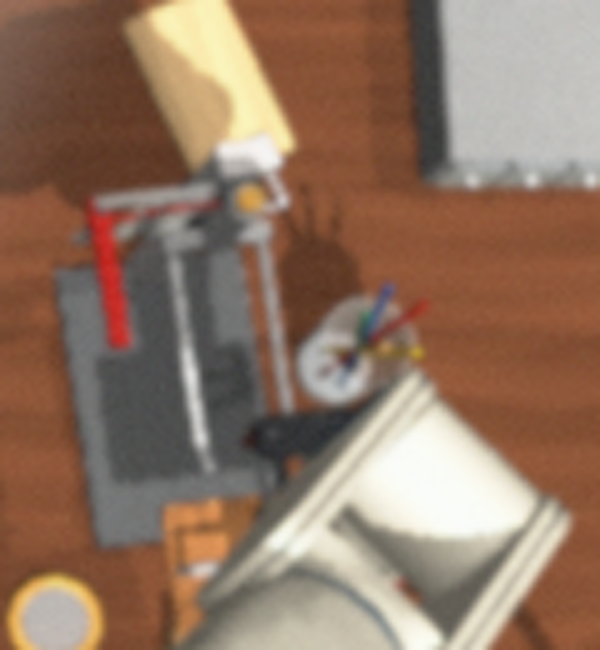

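Call:
{"api": "carry_out", "payload": {
  "targets": [
    [[0,0,0],[8,1,0],0],
    [[0,0,0],[20,2,0],0],
    [[0,0,0],[32,4,0],0],
    [[0,0,0],[44,5,0],0],
    [[0,0,0],[54,6,0],0],
    [[0,0,0],[58,7,0],0],
    [[0,0,0],[58,7,0],0]
  ]
}}

```text
t: 20.57
ee_pos: [457.1, -389.6, 210.4]
orientation: [2.086, 2.349, 0.0]
ft_force: [-0.1, 0.5, -1.1]
width: 7.2
```

Run:
```python
from h import *
o=obs();print(o['t'],o['ee_pos'],o['orientation'],o['ft_force'],o['width'])
save('side','s13.png',(290,90,390,170),8)
```

```text
20.5667 [ 457.14393829 -389.58122123  210.40780219] [2.08561096e+00 2.34942051e+00 2.61644558e-04] [-0.11190167  0.48043136 -1.08870809] 7.187691879509794
```

View pics/s13.png

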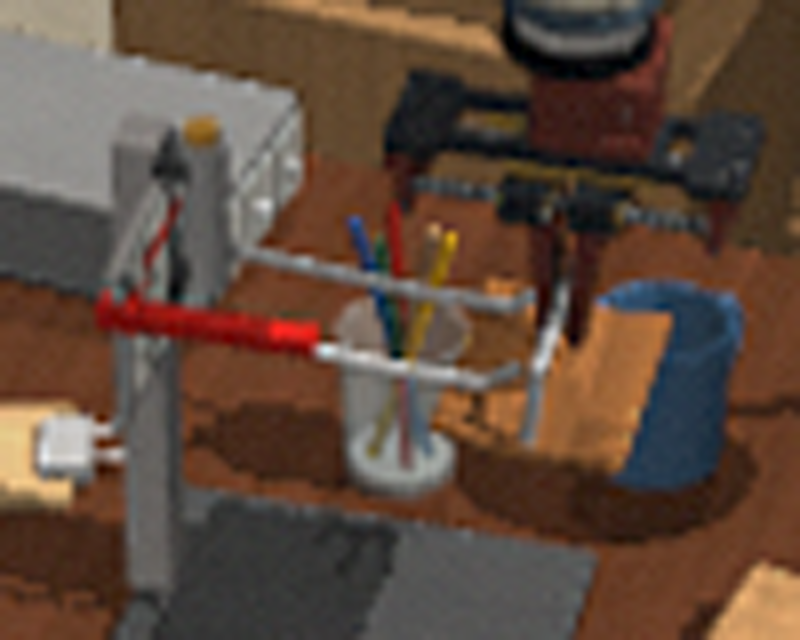

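Call:
{"api": "carry_out", "payload": {
  "targets": [
    [[0,0,0],[8,1,0],0],
    [[0,0,0],[18,2,0],0],
    [[0,0,0],[28,3,0],0],
    [[0,0,0],[38,5,0],0],
    [[0,0,0],[48,6,0],0],
    [[0,0,0],[54,7,0],0],
    [[0,0,0],[54,7,0],0],
    [[0,0,0],[54,7,0],0]
  ]
}}

```text
t: 21.28
ee_pos: [510.1, -382.7, 210.5]
orientation: [-2.086, -2.349, 0.0]
ft_force: [0.2, 0.5, -0.8]
width: 7.1
```

Run:
```python
from h import *
o=obs();print(o['t'],o['ee_pos'],o['orientation'],o['ft_force'],o['width'])
save('side','s14.png',(290,90,390,170),8)
```

```text
21.2833 [ 510.14309712 -382.71929686  210.49813713] [-2.08599881e+00 -2.34865786e+00  2.11398965e-04] [ 0.15269638  0.49310963 -0.78367837] 7.1066468039579265
```

View pics/s14.png

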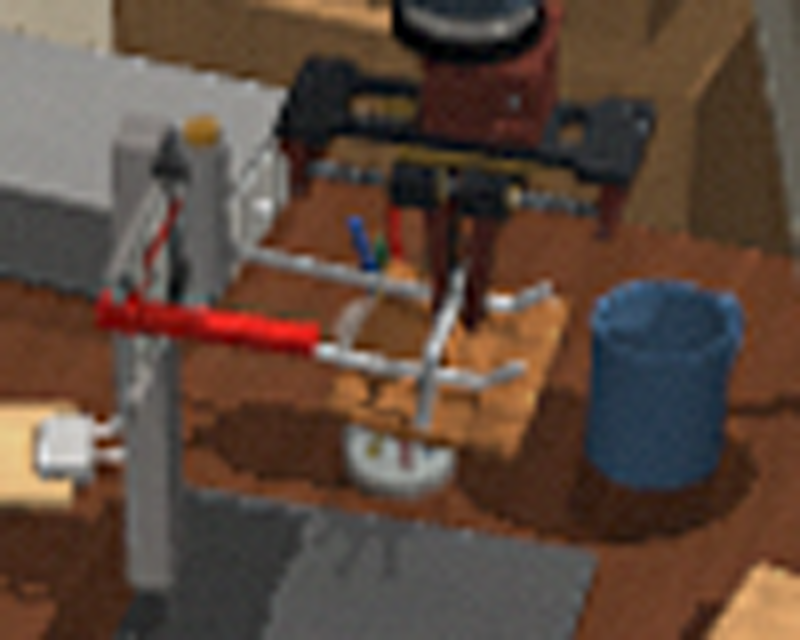

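Call:
{"api": "carry_out", "payload": {
  "targets": [
    [[0,0,0],[0,0,-5],0],
    [[0,0,0],[0,0,-10],0],
    [[0,0,0],[0,0,-15],0],
    [[0,0,0],[0,0,-20],0],
    [[0,0,0],[0,0,-26],0],
    [[0,0,0],[0,0,-32],0],
    [[0,0,0],[0,0,-38],0],
    [[0,0,0],[0,0,-44],0],
    [[0,0,0],[0,0,-44],0],
    [[0,0,0],[0,0,-44],0]
  ]
}}

```text
t: 22.17
ee_pos: [509.6, -382.8, 166.2]
orientation: [-2.086, -2.347, 0.0]
ft_force: [-0.9, 0.2, 0.5]
width: 7.3
```

Run:
```python
from h import *
f=[]
save('side','s15.png',(290,90,390,170),8)
for i in range(4):
    vision.get_image('side'); o=obs(); f.append(o['ft_force'][2])
print(o['t'],o['ee_pos'],np.round(f,2),o['width'])
```

```text
22.4167 [ 510.01698417 -383.03825255  167.07582482] [-0.88 -0.08  0.7  -0.73] 7.0241219404903825
```

View pics/s15.png

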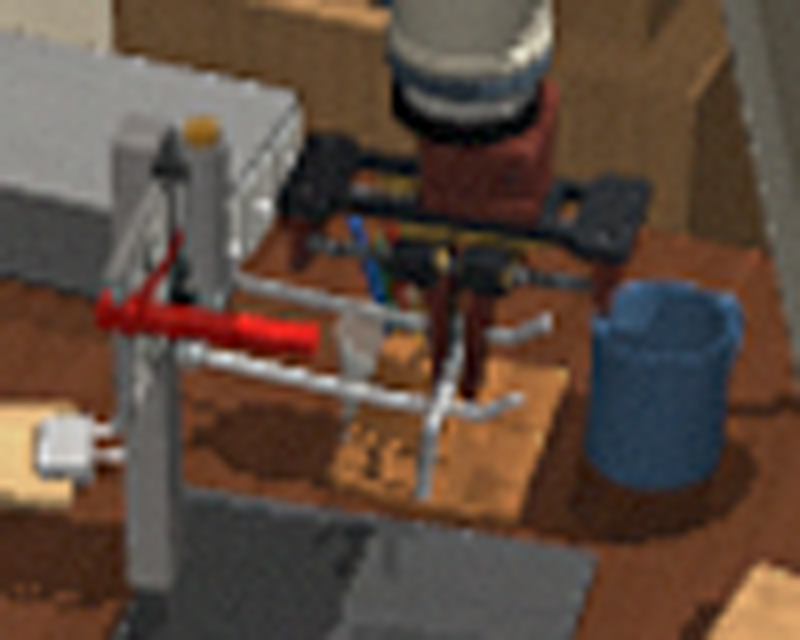

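Call:
{"api": "carry_out", "payload": {
  "targets": [
    [[0,0,0],[0,0,-5],0],
    [[0,0,0],[0,0,-10],0],
    [[0,0,0],[0,0,-10],0],
    [[0,0,0],[0,0,-10],0],
    [[0,0,0],[0,0,-10],40],
    [[0,0,0],[0,0,-10],40],
    [[0,0,0],[0,0,-10],40],
    [[0,0,0],[0,0,-10],40],
    [[0,0,0],[0,0,-10],40]
  ]
}}

```text
t: 23.17
ee_pos: [509.9, -383.0, 156.8]
orientation: [2.087, 2.348, 0.0]
ft_force: [-0.7, -0.0, -0.3]
width: 36.9
```

Run:
```python
from h import *
f=[]
save('side','s16.png',(290,90,390,170),8)
o=obs()
print(o['t'],o['ee_pos'],o['ft_force'],o['width'])
```

```text
23.2167 [ 509.88180541 -382.9918361   156.80358465] [ 0.39657572  0.66990774 -0.48379151] 39.049713848001375
```

View pics/s16.png

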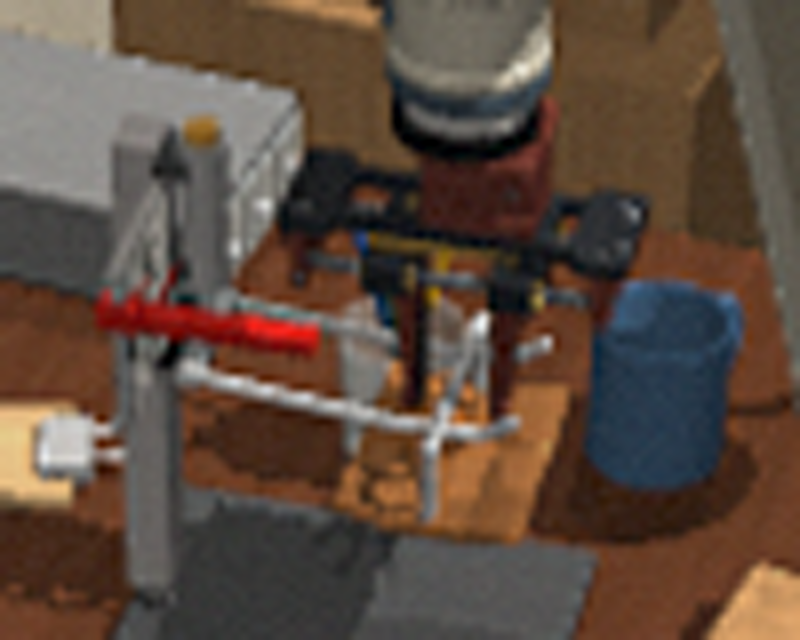

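Call:
{"api": "carry_out", "payload": {
  "targets": [
    [[0,0,0],[0,0,10],40],
    [[0,0,0],[0,0,30],40],
    [[0,0,0],[0,0,65],40],
    [[0,0,0],[0,0,100],40],
    [[0,0,0],[0,0,140],40],
    [[0,0,0],[0,0,180],40],
    [[0,0,-7],[-10,40,180],40],
    [[0,0,-14],[-20,75,180],40],
    [[0,0,-21],[-40,110,180],40],
    [[0,0,-28],[-60,140,180],40]
  ]
}}

```text
t: 24.05
ee_pos: [449.0, -241.1, 337.5]
orientation: [2.598, 1.766, 0.001]
ft_force: [-0.2, 0.5, 0.1]
width: 40.1
```

Call:
{"api": "carry_out", "payload": {
  "targets": [
    [[0,0,-7],[-5,20,0],40],
    [[0,0,-14],[-15,40,0],40],
    [[0,0,-21],[-30,60,0],40],
    [[0,0,-28],[-30,60,0],40],
    [[0,0,-35],[-30,60,0],40],
    [[0,0,-42],[-30,60,0],40],
    [[0,0,-49],[-30,60,0],40],
    [[0,0,-56],[-30,60,0],40],
    [[0,0,-62],[-30,60,0],40],
    [[0,0,-62],[-30,60,0],40]
  ]
}}

```text
t: 24.88
ee_pos: [419.8, -183.0, 337.5]
orientation: [3.136, 0.179, 0.001]
ft_force: [-0.5, 0.4, -0.9]
width: 39.8
```

Call:
{"api": "carry_out", "payload": {
  "targets": [
    [[0,0,0],[0,0,0],40],
    [[0,0,0],[0,0,0],40],
    [[0,0,0],[0,0,0],40],
    [[0,0,0],[0,0,0],40],
    [[0,0,0],[0,0,0],40],
    [[0,0,0],[0,0,0],40],
    [[0,0,0],[0,0,0],40],
    [[0,0,0],[0,0,0],40],
    [[0,0,0],[0,0,0],40],
    [[0,0,0],[0,0,0],40]
  ]
}}

```text
t: 25.72
ee_pos: [419.8, -183.0, 336.6]
orientation: [-3.136, -0.185, 0.0]
ft_force: [-0.2, 0.1, -0.0]
width: 39.9
```

Run:
```python
from h import *
o=obs(); print(o['t'],o['ee_pos'],o['orientation'],o['ft_force'],o['width'],o['qpos'])
save('side','s17.png',(290,90,390,170),8)
save('top','t17.png',(380,100,480,200),6)
for i in range(2):
 for n in('top','side'):
  vision.get_image(n)
  for q in('pointer_tip','hook_saddle','rider_mark','rider_grip'):
   for r in place_of(q,n): print(q,n,round(r['confidence'],2),w(n,r['point']).round(1))
```

```text
25.7167 [ 419.80009082 -182.95737364  336.62416446] [-3.13609801e+00 -1.84759600e-01  2.25261229e-04] [-0.19831539  0.05597387 -0.02455519] 39.90230382605021 [-4.36976455e-01  4.14051972e-02  1.85548043e+00 -1.91891637e-05
  1.24486023e+00  1.01613436e+00]
pointer_tip top 0.71 [ 645.7 -298.6  228.6]
hook_saddle top 0.59 [ 513.8 -382.   170.6]
rider_mark top 0.59 [ 644.5 -297.7  252.3]
rider_grip top 0.66 [ 456.1 -585.6    1.5]
rider_grip top 0.62 [ 561.  -278.5  252.3]
pointer_tip side 0.64 [ 644.8 -299.   226.1]
hook_saddle side 0.61 [ 508.7 -381.8  165.2]
rider_mark side 0.56 [ 641.1 -297.   254.8]
rider_grip side 0.46 [ 564.7 -281.6  253.1]
pointer_tip top 0.61 [ 648.2 -300.1  228.8]
hook_saddle top 0.67 [ 561.8 -374.1    3.7]
hook_saddle top 0.49 [ 512.1 -381.3  169.6]
rider_mark top 0.41 [ 643.3 -295.4  253.2]
rider_grip top 0.4 [ 564.  -280.1  250.2]
rider_grip top 0.29 [ 6.867e+02  1.830e+01 -2.000e-01]
pointer_tip side 0.54 [ 332.  -413.     3.6]
hook_saddle side 0.72 [ 507.3 -380.6  168.8]
rider_grip side 0.56 [ 562.6 -279.1  252.9]
```

View pics/s17.png

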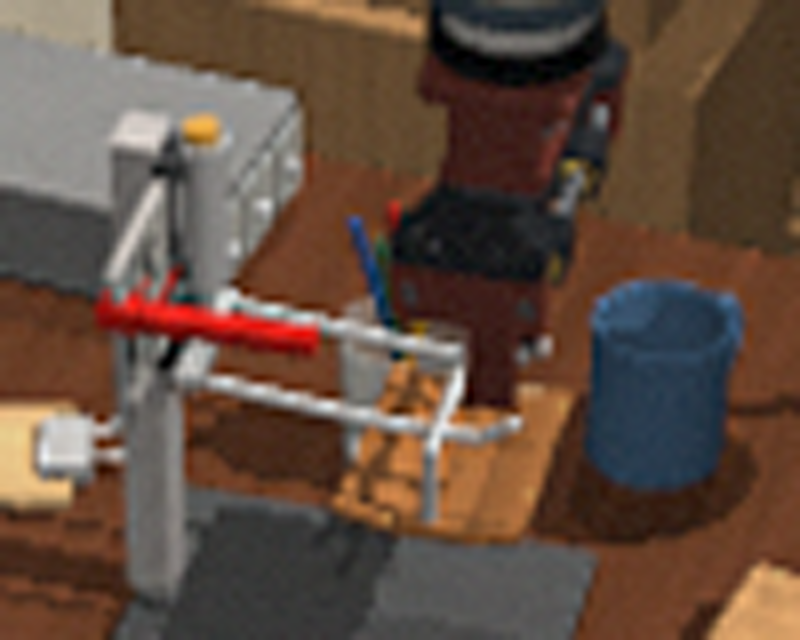

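View pics/t17.png

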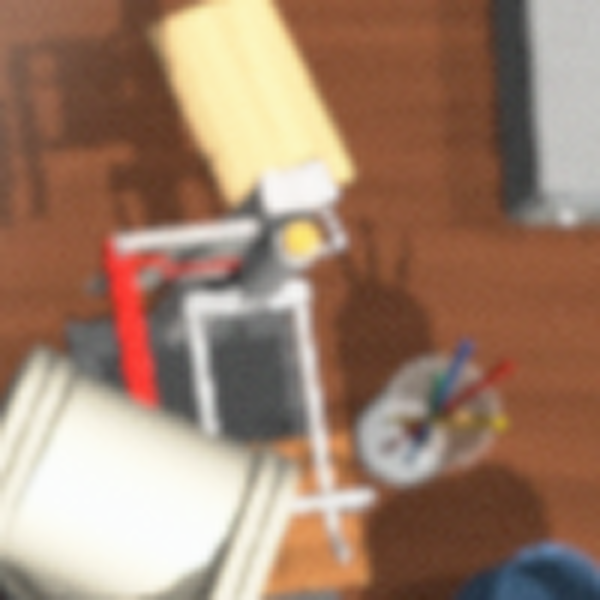

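Call:
{"api": "carry_out", "payload": {
  "targets": [
    [[0,0,0],[30,-21,0],40],
    [[0,0,0],[62,-43,0],40],
    [[0,0,0],[94,-65,0],40],
    [[0,0,0],[120,-84,0],40],
    [[0,0,0],[138,-97,0],40],
    [[0,0,0],[138,-97,-30],40],
    [[0,0,0],[138,-97,-50],40],
    [[0,0,0],[138,-97,-50],40],
    [[0,0,0],[138,-97,-50],40]
  ]
}}

```text
t: 27.57
ee_pos: [557.3, -279.7, 285.7]
orientation: [-3.135, -0.184, 0.004]
ft_force: [0.8, 0.9, 0.2]
width: 39.7
```

Run:
```python
from h import *
o=obs(); print(o['t'],o['ee_pos'],o['orientation'],o['ft_force'],o['width'])
save('side','s18.png',(290,90,390,170),8)
save('top','t18.png',(380,100,480,200),6)
```

```text
27.5667 [ 557.26512898 -279.65304147  285.7199865 ] [-3.13467153 -0.18447507  0.00376028] [0.8049558  0.88545301 0.230307  ] 39.66600416068748
```

View pics/s18.png

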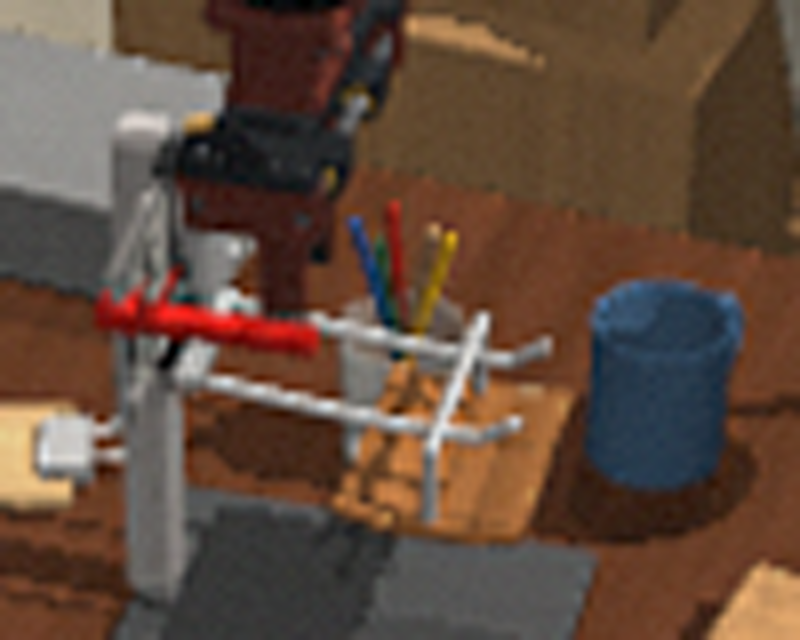

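View pics/t18.png

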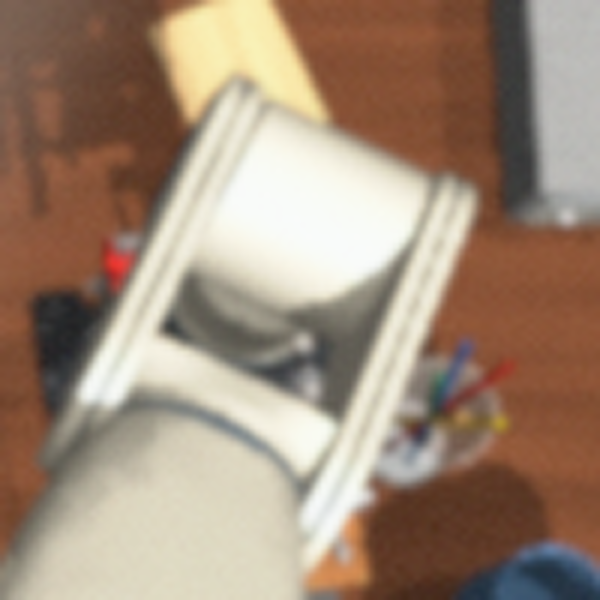

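Run:
```python
from h import *
c=lambda P:((px('side',P)-[290,90])*8).round(0)
s=np.array([-.115,.993]);T=np.array([557.3,-279.7])
for k in(-27,0,27): print(k,c([*(T+k*s),286]),c([*(T+k*s),251]))
print('bar front',c([546,-282,251]),'grip',c([562,-280,251]),'rear',c([645,-270,251]))
```

```text
-27 [301. 251.] [301. 311.]
0 [287. 282.] [287. 342.]
27 [272. 314.] [272. 374.]
bar front [310. 344.] grip [278. 340.] rear [114. 314.]
```

Call:
{"api": "carry_out", "payload": {
  "targets": [
    [[0,0,0],[1,-1,-10],40],
    [[0,0,0],[1,-1,-20],40],
    [[0,0,0],[1,-1,-35],40],
    [[0,0,0],[1,-1,-50],40],
    [[0,0,0],[1,-1,-50],40],
    [[0,0,0],[1,-1,-50],40]
  ]
}}

```text
t: 28.17
ee_pos: [558.3, -280.7, 235.9]
orientation: [-3.135, -0.185, 0.002]
ft_force: [-0.4, 0.6, -0.4]
width: 39.9
```

Run:
```python
from h import *
o=obs(); print(o['t'],o['ee_pos'],o['orientation'],o['ft_force'],o['width'])
save('side','s19.png',(290,90,390,170),8)
```

```text
28.1667 [ 558.32797587 -280.66134374  235.94216037] [-3.13523977e+00 -1.84553550e-01  2.33639662e-03] [-0.35459504  0.5801005  -0.43231811] 39.931262664132845
```

View pics/s19.png

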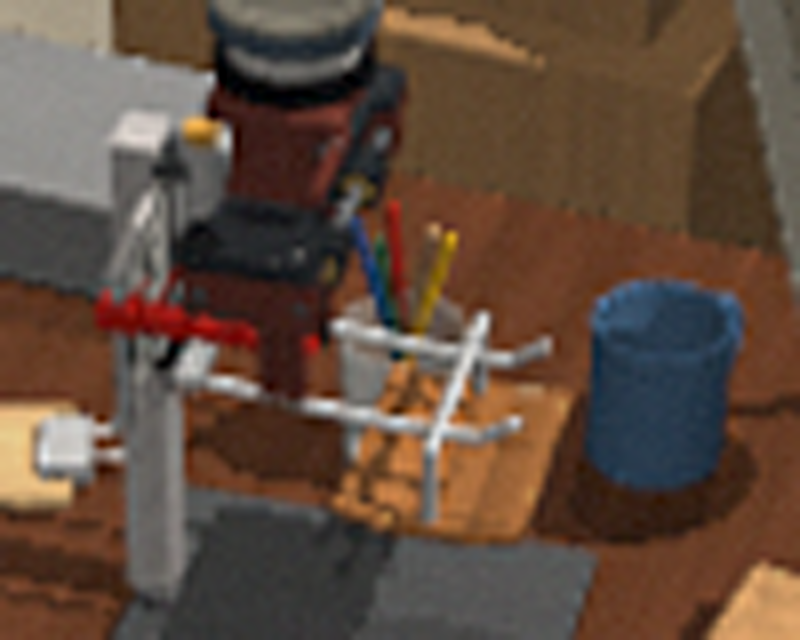

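Call:
{"api": "carry_out", "payload": {
  "targets": [
    [[0,0,0],[0,0,0],25],
    [[0,0,0],[0,0,0],20],
    [[0,0,0],[0,0,0],10],
    [[0,0,0],[0,0,0],10],
    [[0,0,0],[0,0,0],10],
    [[0,0,0],[0,0,0],10],
    [[0,0,0],[0,0,0],10]
  ]
}}

```text
t: 28.8
ee_pos: [558.9, -279.7, 236.8]
orientation: [-3.134, -0.185, -0.0]
ft_force: [0.9, 5.1, 0.3]
width: 13.7
```

Call:
{"api": "carry_out", "payload": {
  "targets": [
    [[0,0,0],[0,1,-4],10],
    [[0,0,0],[0,1,-9],10],
    [[0,0,0],[0,1,-14],10],
    [[0,0,0],[0,1,-19],10],
    [[0,0,0],[0,1,-24],10],
    [[0,0,0],[0,1,-29],10],
    [[0,0,0],[0,1,-34],10],
    [[0,0,0],[0,1,-34],10],
    [[0,0,0],[0,1,-34],10],
    [[0,0,0],[0,1,-34],10]
  ]
}}

```text
t: 29.63
ee_pos: [558.8, -279.8, 202.4]
orientation: [-3.136, -0.184, 0.0]
ft_force: [2.8, 3.6, -1.7]
width: 13.6
```

Run:
```python
from h import *
o=obs(); print(o['t'],o['ee_pos'],o['orientation'],o['ft_force'],o['width'])
save('side','s20.png',(290,90,390,170),8)
```

```text
29.6333 [ 558.82382415 -279.76784941  202.39896164] [-3.13563750e+00 -1.84414875e-01  4.17828704e-04] [ 2.79060621  3.59392408 -1.74131713] 13.562745182328836
```

View pics/s20.png

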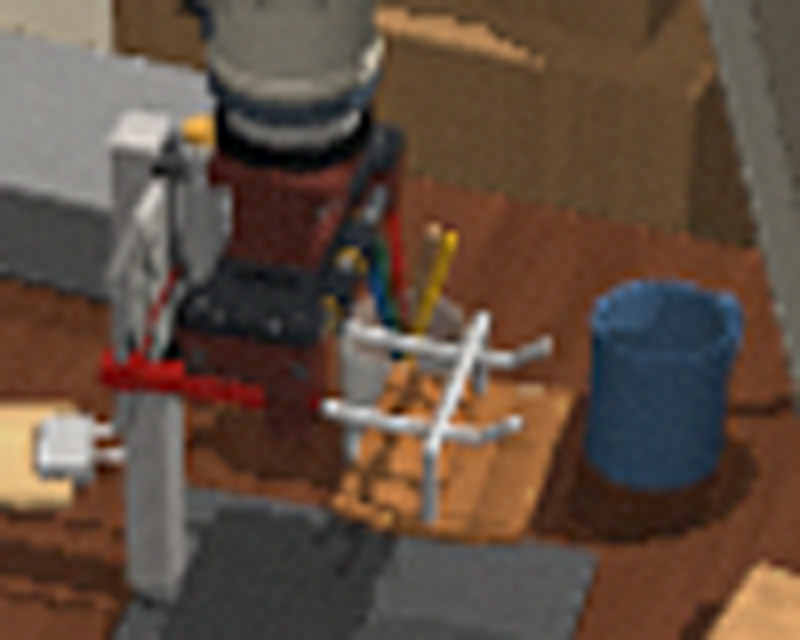

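Rider is lowered by 34.4 mm (tip 236.8 → 202.4). Now open, rise, move clear and measure.

Call:
{"api": "carry_out", "payload": {
  "targets": [
    [[0,0,0],[0,0,0],40],
    [[0,0,0],[0,0,0],40],
    [[0,0,0],[0,0,0],40],
    [[0,0,0],[0,0,0],40],
    [[0,0,0],[0,0,20],40],
    [[0,0,0],[0,0,60],40],
    [[0,0,0],[0,0,100],40],
    [[0,0,0],[0,0,140],40],
    [[0,0,0],[-20,20,160],40],
    [[0,0,0],[-50,50,160],40]
  ]
}}

```text
t: 30.52
ee_pos: [512.5, -232.9, 368.3]
orientation: [3.131, 0.182, 0.015]
ft_force: [-0.0, 0.2, 1.1]
width: 39.8
```

Call:
{"api": "carry_out", "payload": {
  "targets": [
    [[0,0,7],[-10,40,0],80],
    [[0,0,14],[-20,80,0],80],
    [[0,0,21],[-30,120,0],80],
    [[0,0,28],[-40,160,0],80],
    [[0,0,35],[-50,200,0],80],
    [[0,0,42],[-55,240,0],80],
    [[0,0,49],[-60,280,0],80],
    [[0,0,56],[-60,320,0],80],
    [[0,0,63],[-60,350,0],80],
    [[0,0,65],[-60,360,0],80]
  ]
}}

```text
t: 31.35
ee_pos: [449.1, 132.6, 363.1]
orientation: [-2.538, -1.852, -0.002]
ft_force: [-0.4, 0.1, -0.0]
width: 80.1
```

Run:
```python
from h import *
o=obs(); print(o['t'],o['ee_pos'],o['orientation'],o['ft_force'],o['width'],o['qpos'])
im=save('side','s21r.png');cv2.imwrite('pics/s21.png',cv2.resize(im[90:170,290:390],None,fx=8,fy=8,interpolation=cv2.INTER_CUBIC)[:,:,::-1])
im=save('top','t21r.png');cv2.imwrite('pics/t21.png',cv2.resize(im[100:200,380:480],None,fx=6,fy=6,interpolation=cv2.INTER_CUBIC)[:,:,::-1])
for n in('top','side'):
  for q in('pointer_tip','rider_mark','rider_grip','hook_saddle','lid_a'):
   for r in place_of(q,n): print(q,n,round(r['confidence'],2),w(n,r['point']).round(1))
```

```text
31.35 [449.06620806 132.5887197  363.09543062] [-2.53775689e+00 -1.85173906e+00 -2.02401968e-03] [-0.42430078  0.08794047 -0.01979227] 80.12226470172955 [2.61327775e-01 3.60706851e-02 1.80106646e+00 5.51629825e-04
 1.30327973e+00 5.71246512e-01]
pointer_tip top 0.6 [ 643.6 -301.3  230.6]
rider_mark top 0.57 [ 643.7 -298.1  216.9]
rider_grip top 0.61 [ 563.  -276.4  216.3]
hook_saddle top 0.56 [ 512.3 -379.7  169.5]
hook_saddle top 0.41 [687.2  17.2   1.1]
lid_a top 0.94 [ 596.3 -112.1   12.5]
lid_a top 0.64 [605.4 101.7   9.9]
lid_a top 0.59 [ 508.5 -379.9  120.8]
lid_a top 0.56 [1.716e+02 3.093e+02 3.000e-01]
lid_a top 0.55 [ 647.5 -306.2  227.1]
rider_mark side 0.58 [598.6 100.7  10.5]
rider_grip side 0.42 [ 562.7 -281.1  223.1]
hook_saddle side 0.49 [514.7 354.6  -0.6]
hook_saddle side 0.44 [ 508.4 -382.3  165.9]
lid_a side 0.94 [1.692e+02 3.017e+02 3.000e-01]
lid_a side 0.87 [599.7  98.5  10.1]
lid_a side 0.65 [ 508.  -376.4  121.6]
lid_a side 0.61 [ 591.2 -110.5   12.7]
```

View pics/s21.png

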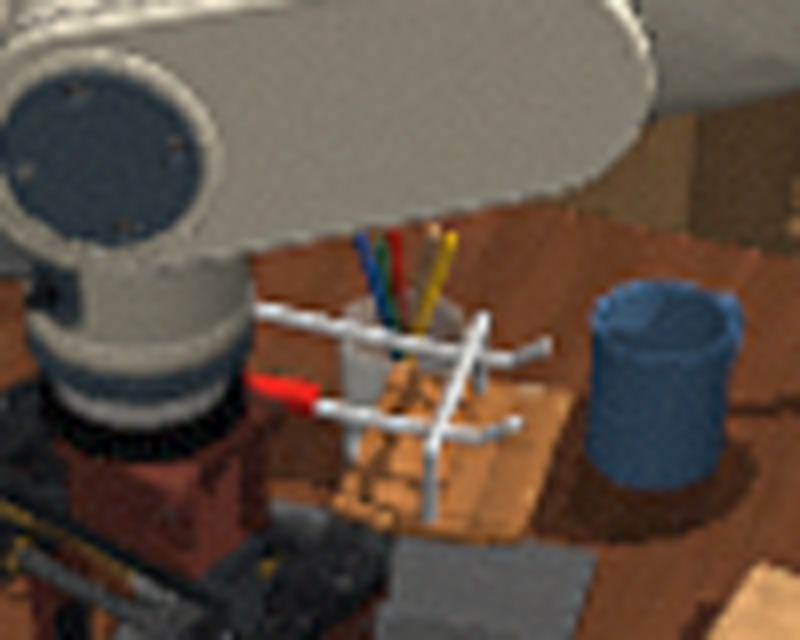

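View pics/t21.png

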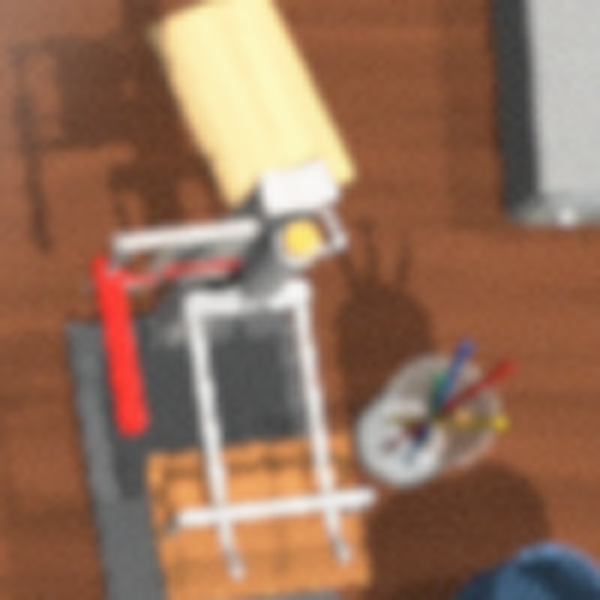

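Call:
{"api": "carry_out", "payload": {
  "targets": [
    [[0,0,7],[36,-8,-20],70],
    [[0,0,14],[72,-16,-40],70],
    [[0,0,19],[108,-24,-60],70],
    [[0,0,19],[140,-31,-80],70],
    [[0,0,19],[149,-33,-110],70],
    [[0,0,19],[149,-33,-150],70],
    [[0,0,19],[149,-33,-190],70],
    [[0,0,19],[149,-33,-220],70],
    [[0,0,19],[149,-33,-220],70]
  ]
}}

```text
t: 32.7
ee_pos: [594.0, 95.5, 136.2]
orientation: [-2.203, -2.23, 0.014]
ft_force: [-1.2, -1.2, -0.6]
width: 70.0
```

Run:
```python
from h import *
o=obs(); print(o['t'],o['ee_pos'],o['orientation'],o['ft_force'],o['width'])
im=save('side','s22r.png');cv2.imwrite('pics/s22.png',cv2.resize(im[90:170,290:390],None,fx=8,fy=8,interpolation=cv2.INTER_CUBIC)[:,:,::-1])
cv2.imwrite('pics/s22b.png',cv2.resize(im[165:265,240:340],None,fx=8,fy=8,interpolation=cv2.INTER_CUBIC)[:,:,::-1])
for n in('side','top'):
  vision.get_image(n)
  for q in('pointer_tip','rider_mark','rider_grip','lid_a'):
   for r in place_of(q,n): print(q,n,round(r['confidence'],2),w(n,r['point']).round(1))
```

```text
32.7 [594.04184145  95.49275987 136.23968976] [-2.20310418 -2.22996666  0.01414177] [-1.24602834 -1.17405579 -0.63421322] 69.96606811696807
pointer_tip side 0.39 [ 509.2 -380.3  118.7]
rider_mark side 0.62 [ 508.6 -377.5  121.9]
rider_mark side 0.43 [ 640.4 -297.7  218.1]
lid_a side 0.96 [ 593.1 -108.3   13.3]
lid_a side 0.94 [ 511.3 -379.3  122.7]
lid_a side 0.89 [167.3 303.   -1.4]
lid_a side 0.69 [600.7 100.8  12. ]
lid_a side 0.55 [ 5.832e+02 -5.180e+02  3.000e-01]
pointer_tip top 0.64 [ 645.6 -300.8  228.2]
rider_mark top 0.45 [ 336.3 -413.7    2.3]
rider_grip top 0.47 [ 562.6 -278.2  215.6]
lid_a top 0.89 [ 597.8 -110.8   14.9]
lid_a top 0.78 [ 508.  -380.9  121.3]
lid_a top 0.68 [ 6.903e+02  1.590e+01 -2.000e-01]
```

View pics/s22.png

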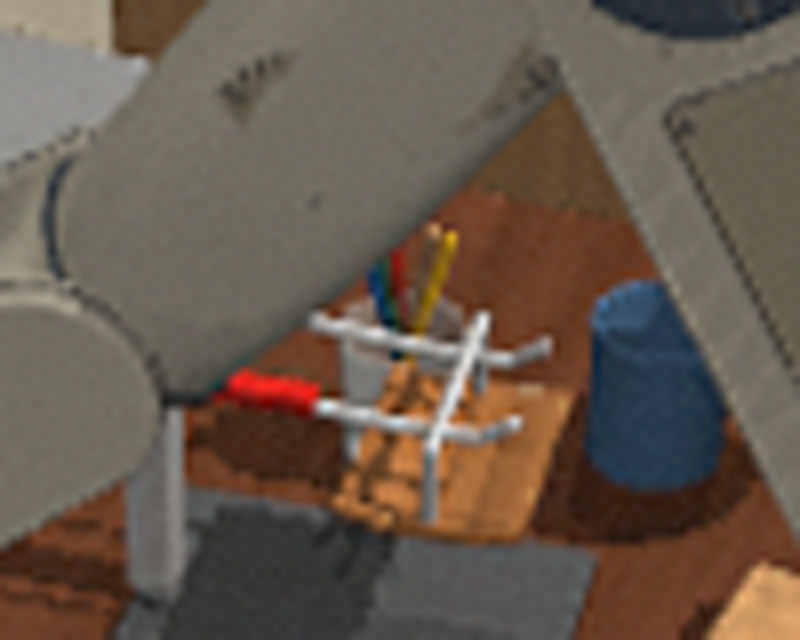

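View pics/s22b.png

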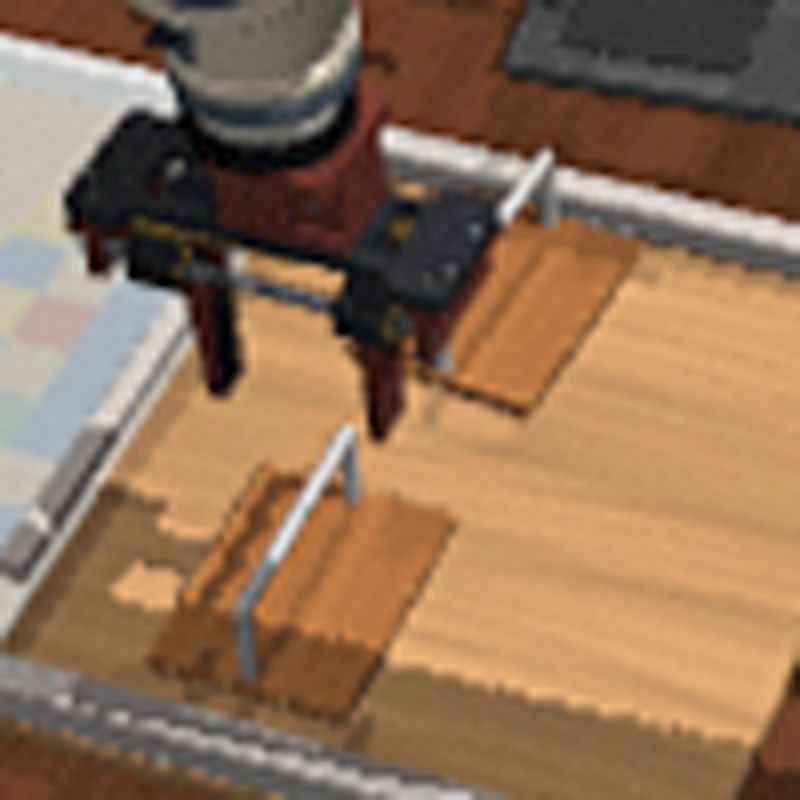

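Call:
{"api": "carry_out", "payload": {
  "targets": [
    [[0,0,0],[0,0,-30],70],
    [[0,0,0],[0,0,-65],70],
    [[0,0,0],[0,0,-90],70],
    [[0,0,0],[0,0,-96],70],
    [[0,0,0],[0,0,-96],70],
    [[0,0,0],[0,0,-96],70]
  ]
}}

```text
t: 33.75
ee_pos: [599.0, 96.6, 47.4]
orientation: [2.207, 2.235, 0.001]
ft_force: [-0.1, 0.0, 0.4]
width: 70.0
```

Call:
{"api": "carry_out", "payload": {
  "targets": [
    [[0,0,0],[-1,3,-3],40],
    [[0,0,0],[-1,3,-3],20],
    [[0,0,0],[-1,3,-3],0],
    [[0,0,0],[-1,3,-3],0],
    [[0,0,0],[-1,3,-3],0],
    [[0,0,0],[-1,3,-3],0],
    [[0,0,0],[-1,3,-3],0],
    [[0,0,0],[-1,3,-3],0],
    [[0,0,0],[-1,3,-3],0],
    [[0,0,0],[-1,3,-3],0]
  ]
}}

```text
t: 34.58
ee_pos: [597.6, 99.5, 43.7]
orientation: [2.207, 2.235, 0.001]
ft_force: [0.9, -0.3, -0.2]
width: 7.4
```

Call:
{"api": "carry_out", "payload": {
  "targets": [
    [[0,0,0],[0,0,0],0],
    [[0,0,0],[0,0,0],0],
    [[0,0,0],[0,0,10],0],
    [[0,0,0],[0,0,30],0],
    [[0,0,0],[0,0,60],0],
    [[0,0,0],[0,0,80],0],
    [[0,0,0],[0,0,80],0],
    [[0,0,0],[0,0,80],0]
  ]
}}

```text
t: 35.25
ee_pos: [597.9, 99.6, 124.9]
orientation: [2.206, 2.235, 0.003]
ft_force: [0.5, -0.1, -1.4]
width: 7.1
```

Call:
{"api": "carry_out", "payload": {
  "targets": [
    [[0,0,1],[0,20,0],0],
    [[0,0,2],[0,55,0],0],
    [[0,0,2],[0,92,0],0],
    [[0,0,2],[0,130,0],0],
    [[0,0,2],[0,168,0],0],
    [[0,0,2],[0,205,0],0],
    [[0,0,2],[0,235,0],0],
    [[0,0,2],[0,255,0],0],
    [[0,0,2],[0,255,0],0],
    [[0,0,2],[0,255,0],0]
  ]
}}

```text
t: 36.08
ee_pos: [595.8, 354.8, 121.4]
orientation: [-2.165, -2.276, 0.005]
ft_force: [0.0, -0.3, -1.1]
width: 6.7
```

Call:
{"api": "carry_out", "payload": {
  "targets": [
    [[0,0,0],[0,0,-15],0],
    [[0,0,0],[0,0,-35],0],
    [[0,0,0],[0,0,-55],0],
    [[0,0,0],[0,0,-65],0],
    [[0,0,0],[0,0,-65],0],
    [[0,0,0],[0,0,-65],0]
  ]
}}

```text
t: 36.58
ee_pos: [597.0, 353.2, 57.5]
orientation: [-2.169, -2.272, 0.003]
ft_force: [0.7, -0.2, -1.4]
width: 7.1
```

Run:
```python
from h import *
o=obs(); print(o['t'],o['ee_pos'],o['orientation'],o['ft_force'],o['width'])
im=save('side','s23r.png');cv2.imwrite('pics/s23.png',cv2.resize(im[220:345,190:340],None,fx=5,fy=5,interpolation=cv2.INTER_CUBIC)[:,:,::-1])
cv2.imwrite('pics/s23b.png',cv2.resize(im[90:170,290:390],None,fx=8,fy=8,interpolation=cv2.INTER_CUBIC)[:,:,::-1])
```

```text
36.5833 [596.97529236 353.16226835  57.5406877 ] [-2.16874712 -2.27206893  0.0034611 ] [ 0.71331819 -0.18220406 -1.38832434] 7.145610926859279
```

View pics/s23.png

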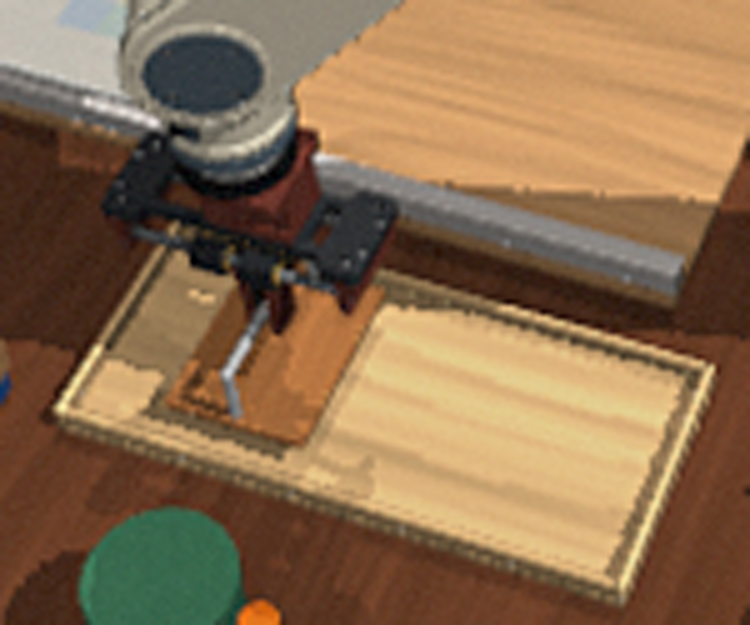

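View pics/s23b.png

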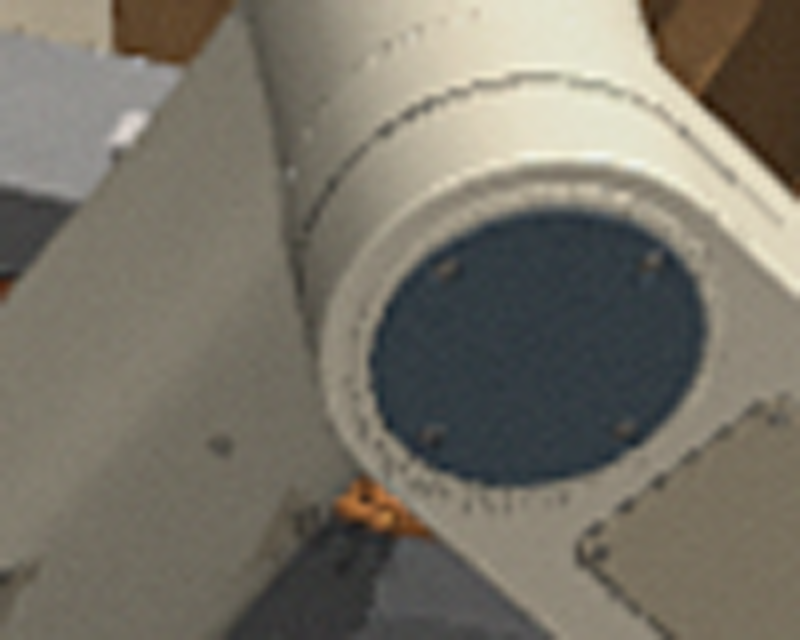

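Call:
{"api": "carry_out", "payload": {
  "targets": [
    [[0,0,0],[0,2,-8],0],
    [[0,0,0],[0,2,-14],0],
    [[0,0,0],[0,2,-17],0],
    [[0,0,0],[0,2,-18],0],
    [[0,0,0],[0,2,-19],0],
    [[0,0,0],[0,2,-19],0],
    [[0,0,0],[0,2,-19],0]
  ]
}}

```text
t: 37.22
ee_pos: [597.4, 356.6, 39.8]
orientation: [2.168, 2.274, 0.0]
ft_force: [-0.4, 0.4, -1.7]
width: 7.2
```

Call:
{"api": "carry_out", "payload": {
  "targets": [
    [[0,0,0],[0,0,-1],0],
    [[0,0,0],[0,0,-2],0],
    [[0,0,0],[0,0,-2],0],
    [[0,0,0],[0,0,-2],0]
  ]
}}

```text
t: 37.55
ee_pos: [597.5, 356.6, 37.8]
orientation: [2.168, 2.274, 0.0]
ft_force: [0.7, 0.1, -2.0]
width: 6.9
```

Call:
{"api": "carry_out", "payload": {
  "targets": [
    [[0,0,0],[0,0,-1],0],
    [[0,0,0],[0,0,-1],0],
    [[0,0,0],[0,0,-1],0]
  ]
}}

```text
t: 37.8
ee_pos: [597.5, 356.5, 37.7]
orientation: [2.168, 2.274, 0.0]
ft_force: [-2.2, -0.9, 6.2]
width: 7.1
```

Call:
{"api": "carry_out", "payload": {
  "targets": [
    [[0,0,0],[0,0,1],60],
    [[0,0,0],[0,0,1],60],
    [[0,0,0],[0,0,1],60],
    [[0,0,0],[0,0,1],60],
    [[0,0,0],[0,0,1],60],
    [[0,0,0],[0,0,30],70],
    [[0,0,0],[0,0,70],70],
    [[0,0,0],[0,0,105],70],
    [[0,0,0],[-35,-15,120],70],
    [[0,0,0],[-70,-30,135],70]
  ]
}}

```text
t: 38.63
ee_pos: [528.6, 327.1, 173.8]
orientation: [2.167, 2.272, 0.007]
ft_force: [-1.3, -0.2, -0.2]
width: 68.6
```

Run:
```python
from h import *
o=obs(); print(o['t'],o['ee_pos'],o['orientation'],o['ft_force'],o['width'])
im=save('side','s24r.png');cv2.imwrite('pics/s24.png',cv2.resize(im[165:345,190:350],None,fx=4,fy=4,interpolation=cv2.INTER_CUBIC)[:,:,::-1])
save('top','t24.png',(210,130,410,250),4)
for n in('side','top'):
   for r in place_of('lid_a',n): print(n,round(r['confidence'],2),w(n,r['point']).round(1))
```

```text
38.6333 [528.64896109 327.12528348 173.80549351] [2.16749532 2.27240764 0.00696043] [-1.26025257 -0.2063708  -0.24095155] 68.5748966916192
side 0.91 [ 593.3 -109.7    9.3]
side 0.88 [595.2 356.4   4.3]
side 0.62 [ 507.3 -382.6  120.1]
side 0.62 [170.1 303.1   0.4]
top 0.97 [ 511.8 -382.9  117.1]
top 0.74 [ 597.5 -109.6   13.2]
top 0.73 [599.5 357.6   4.7]
```

View pics/s24.png

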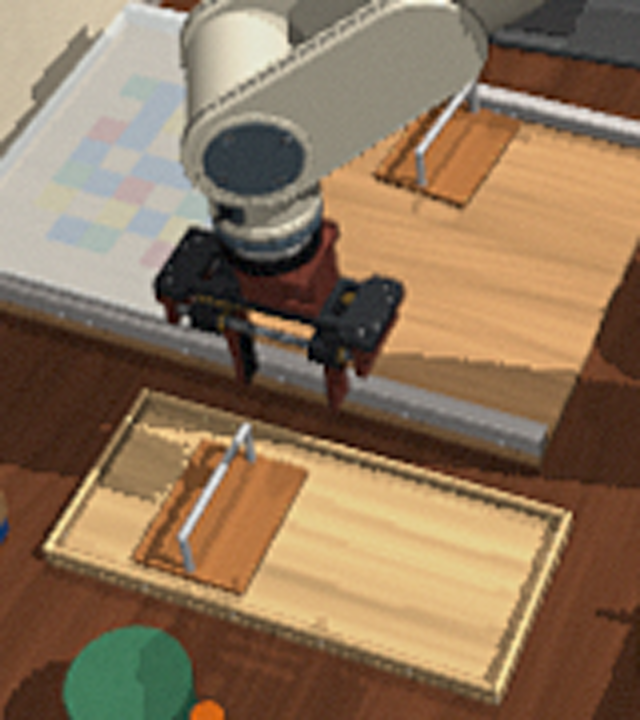

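View pics/t24.png

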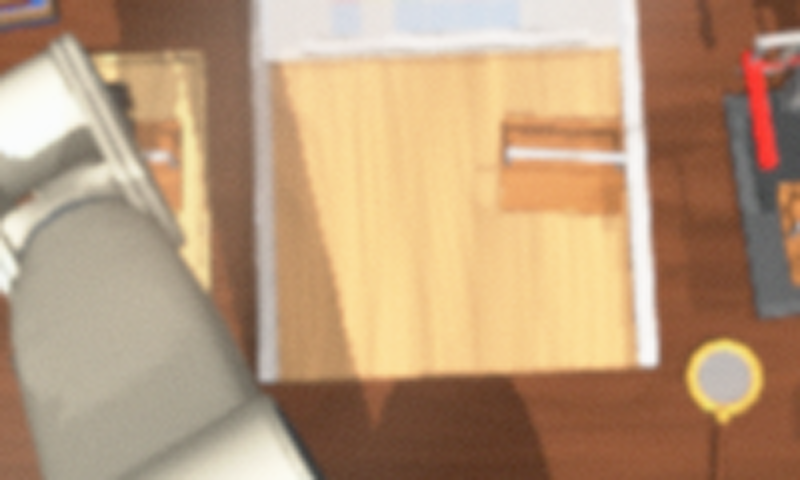

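Run:
```python
from h import *
A=atz('top',336.75,168.25,64);B=atz('top',366.25,169.75,64);print(A,B,(A+B)/2,np.degrees(np.arctan2(*(A-B)[1::-1])))
f=lambda u,v:(190+u/4,165+v/4)
A=atz('side',*f(421,152),64);print(A)
```

```text
[597.29641379 -48.95487273  64.        ] [ 590.4544038  -169.58781398   64.        ] [ 593.87540879 -109.27134336   64.        ] 86.75379923625583
[593.22249757 -49.91461426  64.        ]
```

Call:
{"api": "carry_out", "payload": {
  "targets": [
    [[0,0,-3],[6,-40,0],70],
    [[0,0,-6],[12,-80,0],70],
    [[0,0,-6],[18,-120,0],70],
    [[0,0,-6],[24,-160,0],70],
    [[0,0,-6],[30,-200,0],70],
    [[0,0,-6],[36,-240,0],70],
    [[0,0,-6],[42,-280,0],70],
    [[0,0,-6],[48,-320,0],70],
    [[0,0,-6],[54,-360,0],70],
    [[0,0,-6],[60,-400,0],70]
  ]
}}

```text
t: 39.67
ee_pos: [588.7, -75.9, 170.9]
orientation: [2.284, 2.157, 0.0]
ft_force: [0.9, 0.3, -0.1]
width: 69.7
```

Call:
{"api": "carry_out", "payload": {
  "targets": [
    [[0,0,0],[4,-30,-10],70],
    [[0,0,0],[4,-36,-40],70],
    [[0,0,0],[4,-36,-60],70],
    [[0,0,0],[4,-36,-60],70],
    [[0,0,0],[4,-36,-60],70]
  ]
}}

```text
t: 40.08
ee_pos: [591.3, -109.8, 110.1]
orientation: [-2.283, -2.155, 0.003]
ft_force: [-0.1, 0.0, 0.8]
width: 69.9
```

Call:
{"api": "carry_out", "payload": {
  "targets": [
    [[0,0,0],[1,1,-25],70],
    [[0,0,0],[1,1,-50],70],
    [[0,0,0],[1,1,-66],70],
    [[0,0,0],[1,1,-66],70],
    [[0,0,0],[1,1,-66],70],
    [[0,0,0],[1,1,-66],70]
  ]
}}

```text
t: 40.58
ee_pos: [594.0, -108.4, 47.3]
orientation: [2.282, 2.157, 0.002]
ft_force: [-0.2, -0.6, 0.0]
width: 69.8
```

Run:
```python
from h import *
o=obs(); print(o['t'],o['ee_pos'],o['orientation'],o['ft_force'],o['width'])
im=save('side','s25r.png');cv2.imwrite('pics/s25.png',cv2.resize(im[160:240,260:340],None,fx=8,fy=8,interpolation=cv2.INTER_CUBIC)[:,:,::-1])
cv2.imwrite('pics/s25b.png',cv2.resize(im[90:170,290:390],None,fx=8,fy=8,interpolation=cv2.INTER_CUBIC)[:,:,::-1])
```

```text
40.5833 [ 593.97771288 -108.41144636   47.34199813] [2.28159128 2.15650041 0.00237469] [-0.17518891 -0.61216572  0.01615826] 69.83817188955781
```

View pics/s25.png

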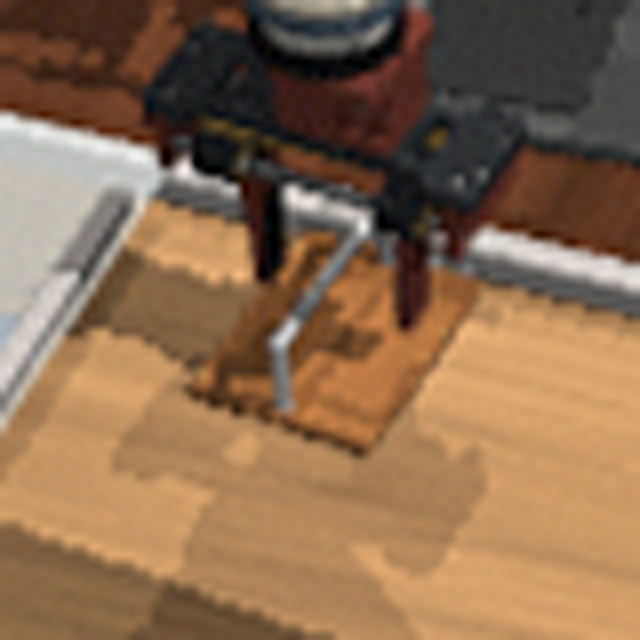

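View pics/s25b.png

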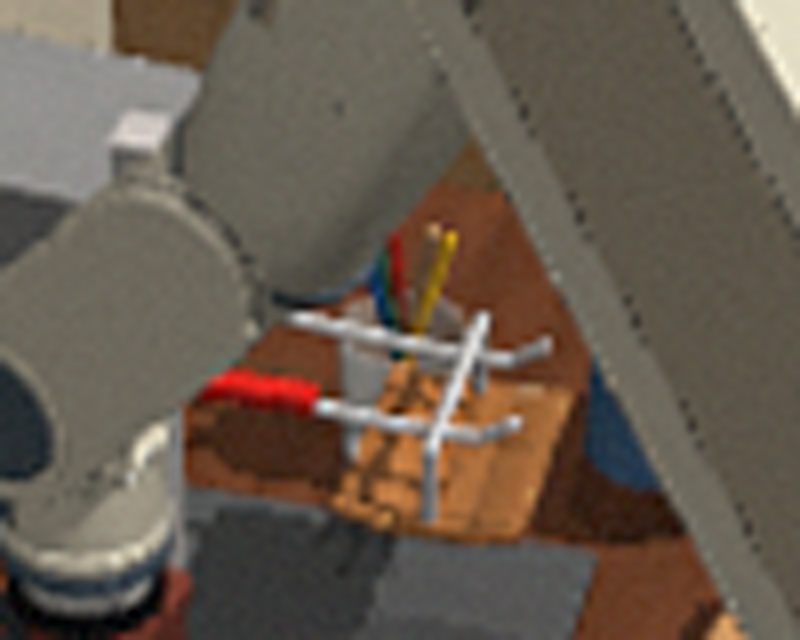

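Bar lies between the fingers. Close, settle, lift.

Call:
{"api": "carry_out", "payload": {
  "targets": [
    [[0,0,0],[0,0,-3],40],
    [[0,0,0],[0,0,-3],20],
    [[0,0,0],[0,0,-3],0],
    [[0,0,0],[0,0,-3],0],
    [[0,0,0],[0,0,-3],0],
    [[0,0,0],[0,0,-3],0],
    [[0,0,0],[0,0,-3],0],
    [[0,0,0],[0,0,-3],0],
    [[0,0,0],[0,0,-3],0],
    [[0,0,0],[0,0,-3],0]
  ]
}}

```text
t: 41.47
ee_pos: [592.5, -108.5, 42.7]
orientation: [2.284, 2.157, 0.0]
ft_force: [-0.5, -0.0, -0.2]
width: 7.3
```

Call:
{"api": "carry_out", "payload": {
  "targets": [
    [[0,0,0],[0,0,0],0],
    [[0,0,0],[0,0,0],0],
    [[0,0,0],[0,0,10],0],
    [[0,0,0],[0,0,30],0],
    [[0,0,0],[0,0,60],0],
    [[0,0,0],[0,0,80],0],
    [[0,0,0],[0,0,80],0],
    [[0,0,0],[0,0,80],0]
  ]
}}

```text
t: 42.13
ee_pos: [592.9, -108.6, 123.9]
orientation: [2.282, 2.156, 0.002]
ft_force: [-0.2, -0.3, -2.1]
width: 6.8
```

Call:
{"api": "carry_out", "payload": {
  "targets": [
    [[0,0,1],[-7,20,0],0],
    [[0,0,3],[-18,54,0],0],
    [[0,0,5],[-30,90,0],0],
    [[0,0,5.5],[-42,126,0],0],
    [[0,0,5.5],[-54,162,0],0],
    [[0,0,5.5],[-66,198,0],0],
    [[0,0,5.5],[-78,234,0],0],
    [[0,0,5.5],[-90,270,0],0],
    [[0,0,5.5],[-102,306,0],0],
    [[0,0,5.5],[-114,342,0],0]
  ]
}}

```text
t: 42.97
ee_pos: [476.2, 234.5, 121.1]
orientation: [-2.177, -2.263, 0.005]
ft_force: [0.1, -0.5, -1.6]
width: 7.0
```

Call:
{"api": "carry_out", "payload": {
  "targets": [
    [[0,0,0],[-11,33,0],0],
    [[0,0,0],[-22,65,0],0],
    [[0,0,0],[-33,95,0],0],
    [[0,0,0],[-40,112,0],0],
    [[0,0,0],[-42,116,0],0],
    [[0,0,0],[-42,116,-20],0],
    [[0,0,0],[-42,116,-45],0],
    [[0,0,0],[-42,116,-65],0],
    [[0,0,0],[-42,116,-65],0],
    [[0,0,0],[-42,116,-65],0]
  ]
}}

```text
t: 43.8
ee_pos: [435.2, 347.9, 56.1]
orientation: [-2.178, -2.263, 0.007]
ft_force: [-0.5, -0.4, -1.6]
width: 6.9
```

Run:
```python
from h import *
o=obs(); print(o['t'],o['ee_pos'],o['orientation'],o['ft_force'],o['width'])
im=save('side','s26r.png');cv2.imwrite('pics/s26.png',cv2.resize(im[220:345,190:340],None,fx=5,fy=5,interpolation=cv2.INTER_CUBIC)[:,:,::-1])
```

```text
43.8 [435.23405786 347.87878952  56.07678856] [-2.17789258 -2.26335168  0.00702679] [-0.45037422 -0.36837255 -1.63619372] 6.898713340939106
```

View pics/s26.png

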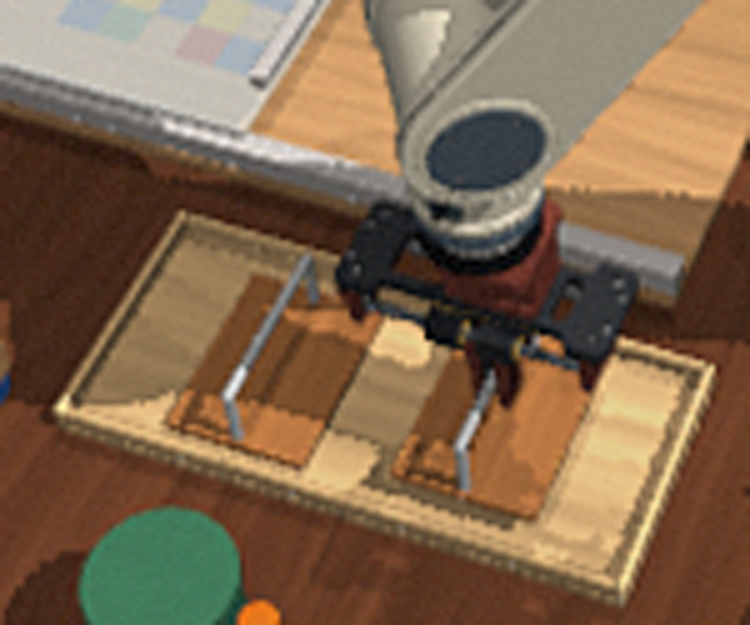

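Call:
{"api": "carry_out", "payload": {
  "targets": [
    [[0,0,0],[0,0,-8],0],
    [[0,0,0],[0,0,-14],0],
    [[0,0,0],[0,0,-17],0],
    [[0,0,0],[0,0,-19],0],
    [[0,0,0],[0,0,-20],0],
    [[0,0,0],[0,0,-20],0],
    [[0,0,0],[0,0,-20],0]
  ]
}}

```text
t: 44.43
ee_pos: [436.4, 349.6, 37.8]
orientation: [2.178, 2.264, 0.0]
ft_force: [0.1, 0.5, -1.5]
width: 7.5
```

Call:
{"api": "carry_out", "payload": {
  "targets": [
    [[0,0,0],[0,0,-1],0],
    [[0,0,0],[0,0,-1],0],
    [[0,0,0],[0,0,-1],0]
  ]
}}

```text
t: 44.68
ee_pos: [436.4, 349.6, 36.8]
orientation: [2.178, 2.264, 0.0]
ft_force: [-0.4, 0.8, -1.3]
width: 7.4
```

Call:
{"api": "carry_out", "payload": {
  "targets": [
    [[0,0,0],[0,0,-1],0],
    [[0,0,0],[0,0,-1],0],
    [[0,0,0],[0,0,-1],0]
  ]
}}

```text
t: 44.93
ee_pos: [436.5, 349.6, 36.6]
orientation: [2.178, 2.264, 0.001]
ft_force: [-2.7, -1.6, 8.7]
width: 7.3
```

Call:
{"api": "carry_out", "payload": {
  "targets": [
    [[0,0,0],[0,0,1],60],
    [[0,0,0],[0,0,1],60],
    [[0,0,0],[0,0,1],60],
    [[0,0,0],[0,0,1],60],
    [[0,0,0],[0,0,1],60],
    [[0,0,0],[0,0,30],60],
    [[0,0,0],[0,0,70],60],
    [[0,0,0],[0,0,110],60],
    [[0,0,0],[0,-35,130],60],
    [[0,0,0],[0,-70,150],60]
  ]
}}

```text
t: 45.77
ee_pos: [437.1, 280.3, 187.8]
orientation: [2.174, 2.267, 0.005]
ft_force: [-0.3, -0.7, -0.6]
width: 59.9
```

Call:
{"api": "carry_out", "payload": {
  "targets": [
    [[0,0,-5],[0,-38,15],60],
    [[0,0,-10],[0,-76,30],60],
    [[0,0,-15],[0,-114,45],60],
    [[0,0,-20],[0,-152,60],60],
    [[0,0,-25],[0,-190,75],60],
    [[0,0,-30],[0,-228,90],60],
    [[0,0,-35],[0,-266,105],60],
    [[0,0,-40],[0,-304,120],60],
    [[0,0,-45],[0,-342,135],60],
    [[0,0,-50],[0,-380,150],60]
  ]
}}

```text
t: 46.6
ee_pos: [435.7, -102.3, 336.5]
orientation: [2.933, 1.125, 0.001]
ft_force: [0.6, -0.5, 0.0]
width: 59.8
```

Call:
{"api": "carry_out", "payload": {
  "targets": [
    [[0,0,-5],[-5,-30,0],60],
    [[0,0,-10],[-10,-60,0],60],
    [[0,0,-10],[-10,-80,0],60],
    [[0,0,-10],[-10,-80,0],60],
    [[0,0,-10],[-10,-80,0],60]
  ]
}}

```text
t: 47.02
ee_pos: [426.1, -180.9, 335.4]
orientation: [-3.018, -0.869, 0.0]
ft_force: [-0.1, 0.4, -0.8]
width: 60.4
```

Run:
```python
from h import *
o=obs(); print(o['t'],o['ee_pos'],o['orientation'],o['ft_force'],o['width'])
im=save('side','s27r.png');cv2.imwrite('pics/s27.png',cv2.resize(im[90:170,290:390],None,fx=8,fy=8,interpolation=cv2.INTER_CUBIC)[:,:,::-1])
cv2.imwrite('pics/s27b.png',cv2.resize(im[220:345,190:340],None,fx=5,fy=5,interpolation=cv2.INTER_CUBIC)[:,:,::-1])
im=save('top','t27r.png');cv2.imwrite('pics/t27.png',cv2.resize(im[100:200,380:480],None,fx=6,fy=6,interpolation=cv2.INTER_CUBIC)[:,:,::-1])
for n in('side','top'):
  for q in('pointer_tip','rider_mark','rider_grip','lid_a'):
   for r in place_of(q,n): print(q,n,round(r['confidence'],2),w(n,r['point']).round(1))
```

```text
47.0167 [ 426.05121859 -180.9350043   335.44287007] [-3.01837849e+00 -8.68834684e-01  3.04484003e-04] [-0.07384824  0.36712403 -0.78555247] 60.35267791472968
pointer_tip side 0.5 [ 642.9 -302.   226.5]
rider_mark side 0.42 [ 641.6 -298.7  216.8]
rider_mark side 0.21 [ 583.7 -516.5    0.6]
rider_grip side 0.6 [ 562.7 -283.9  217.1]
lid_a side 0.95 [ 508.3 -379.5  120.8]
lid_a side 0.85 [591.9 354.9   5.1]
lid_a side 0.82 [168.3 304.5  -3.4]
lid_a side 0.6 [428.4 347.3   6. ]
lid_a side 0.47 [ 506.8 -384.1  167.7]
pointer_tip top 0.73 [ 646.9 -303.5  230. ]
rider_mark top 0.47 [ 642.9 -299.8  218.7]
rider_grip top 0.5 [ 562.8 -278.   215.4]
lid_a top 0.93 [435.5 345.8   6.9]
lid_a top 0.82 [596.2 356.2   4.2]
lid_a top 0.78 [171.  307.4   0.7]
lid_a top 0.73 [ 507.9 -382.4  117. ]
```

View pics/s27.png

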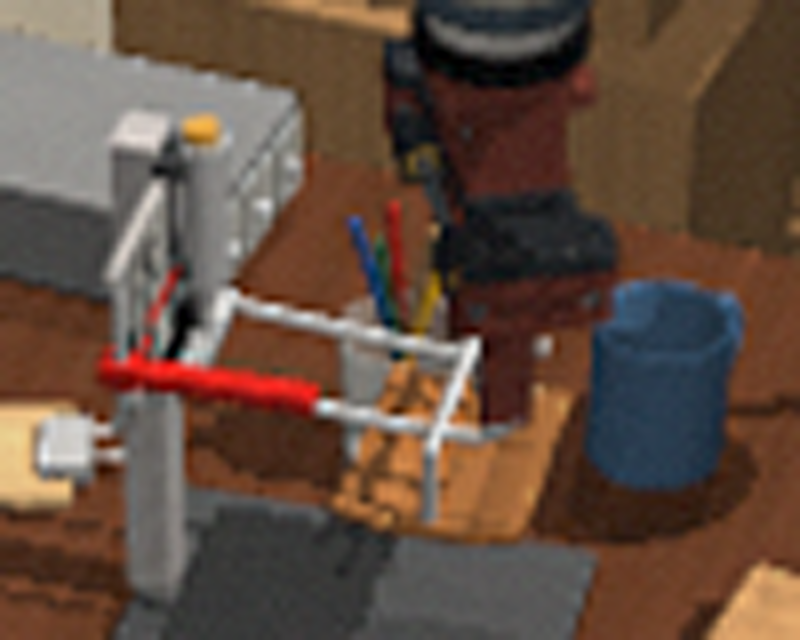

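View pics/s27b.png

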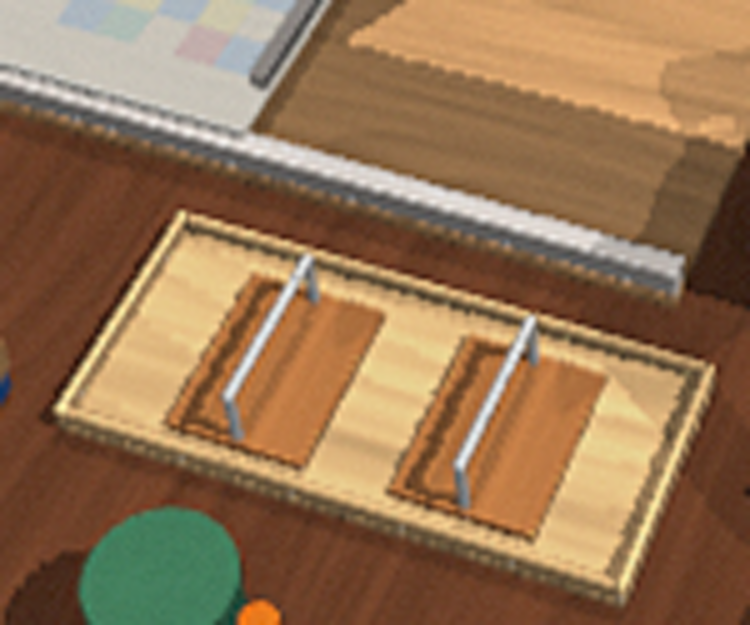

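View pics/t27.png

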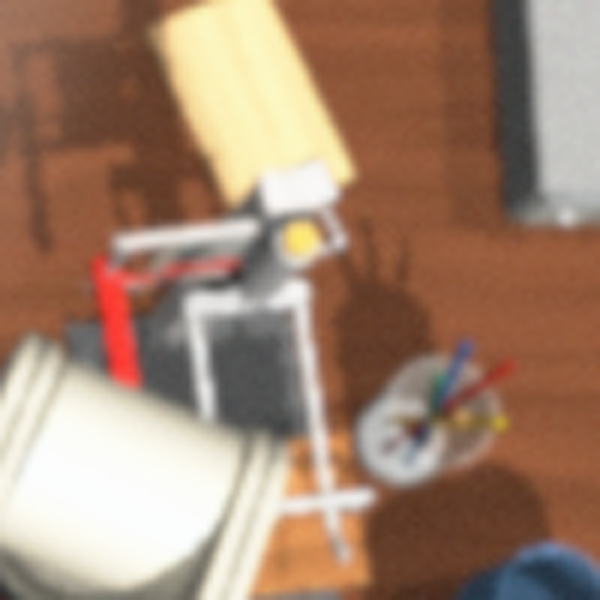

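Run:
```python
from h import *
a=cv2.imread('pics/s0.png')[95:150,295:325];b=cv2.imread('pics/s27r.png')[95:150,295:325]
im=np.hstack([cv2.resize(x,None,fx=10,fy=10,interpolation=cv2.INTER_NEAREST) for x in(a,b)])
cv2.imwrite('pics/cmp.png',im)
a=cv2.imread('pics/t0.png')[130:170,395:440];b=cv2.imread('pics/t27r.png')[130:170,395:440]
cv2.imwrite('pics/cmpt.png',np.hstack([cv2.resize(x,None,fx=8.5,fy=8.5,interpolation=cv2.INTER_NEAREST) for x in(a,b)]))
for P in ([645,-300,262],[645,-300,228],[643,-298,254],[643,-298,217.5]): print(P,px('side',P).round(2),px('top',P).round(2))
```

```text
[645, -300, 262] [307.21 122.86] [408.42 142.24]
[645, -300, 228] [307.48 129.92] [406.36 144.99]
[643, -298, 254] [307.54 124.92] [407.4  143.43]
[643, -298, 217.5] [307.82 132.45] [405.23 146.34]
```

View pics/cmp.png

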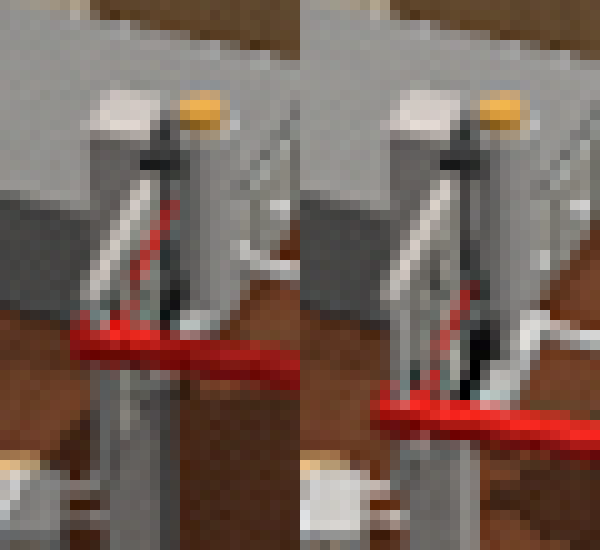

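View pics/cmpt.png

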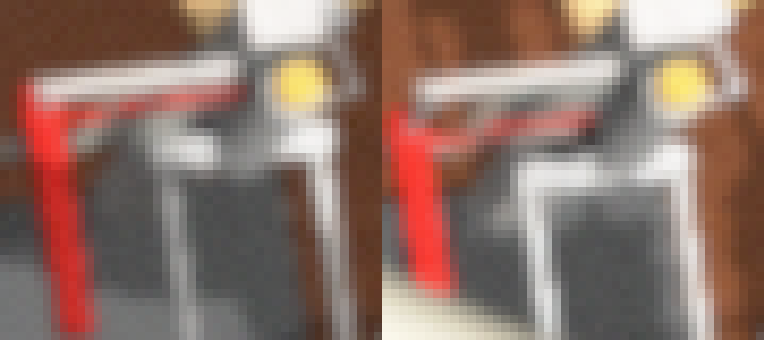

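Run:
```python
from h import *
def red(f): 
    x=cv2.imread('pics/'+f).astype(float); return x[:,:,2]-np.maximum(x[:,:,1],x[:,:,0])
for f in('s0.png','s27r.png'):
    r=red(f); print(f); 
    print('cols 300..316'); 
    for y in range(112,142): print(y,r[y,300:317].astype(int).tolist())
```

```text
s0.png
cols 300..316
112 [1, 1, 0, 3, 5, 4, 2, 5, 4, 5, 3, -2, -3, 0, 1, 4, 3]
113 [1, 2, 4, 5, 4, 2, 4, 3, 5, 8, 4, -1, -2, 0, 3, 3, 3]
114 [3, -1, 3, 3, 4, 3, 3, 5, 7, 6, 0, 4, 11, -3, 0, 2, 4]
115 [1, 1, 1, 1, 1, 3, 6, 4, 8, 3, -4, 56, 79, -4, -1, 2, 2]
116 [1, 3, 3, 1, 5, 3, 4, 5, 6, -2, 14, 113, 49, -5, 2, 1, 1]
117 [-1, 0, -1, 2, 4, 3, 4, 7, 1, 1, 46, 108, -5, -1, 2, 1, 3]
118 [2, 0, 0, 2, 2, 4, 8, 5, -4, 25, 128, 46, -10, 1, 0, 1, 2]
119 [-2, -2, 2, 2, 3, 4, 6, 1, -1, 62, 146, -1, -3, 2, -1, 1, 2]
120 [1, 0, 2, -2, 2, 7, 5, -4, 27, 119, 60, -11, -2, 1, 2, 1, 1]
121 [2, 2, 1, 2, 6, 8, 4, -3, 71, 120, -2, -6, -4, 2, 2, 3, -1]
122 [0, 0, 0, 1, 8, 9, 0, 16, 102, 54, -6, 0, 0, -2, 2, 2, 0]
123 [1, 1, 0, 1, 4, 1, 0, 7, 49, 5, -1, -2, 1, -1, 1, 2, 0]
124 [-2, 1, 1, 4, 5, -2, -4, 1, 30, -7, 1, -1, -1, -1, 4, 1, 3]
125 [0, -2, -6, -4, 0, -10, 3, 46, 74, -8, -4, -1, -2, 0, 0, 3, 1]
126 [-1, -8, 28, 80, -17, -11, 80, 92, 28, -21, -11, -9, -6, 3, 2, 2, 0]
127 [23, 14, 71, 115, 13, 65, 204, 167, 83, 87, 37, 23, -11, -9, -8, -7, -6]
128 [33, 56, 131, 140, 128, 155, 204, 183, 193, 197, 162, 
[... 2248 characters left out ...]
, 3, 1]
133 [46, 41, 55, 94, 54, -17, 41, 77, 95, -22, -8, -6, -7, -1, 0, -2, -1]
134 [42, 40, 71, 133, 26, 2, 154, 170, 55, 27, 5, 0, -22, -17, -12, -11, -5]
135 [43, 52, 115, 180, 135, 129, 206, 208, 178, 164, 180, 183, 130, 72, 73, 32, 31]
136 [45, 50, 95, 144, 136, 138, 154, 174, 183, 204, 212, 207, 209, 197, 186, 161, 166]
137 [42, 46, 71, 91, 87, 87, 108, 127, 125, 144, 147, 145, 152, 157, 179, 199, 207]
138 [44, 44, 52, 64, 66, 88, 79, 74, 68, 82, 110, 110, 97, 106, 118, 131, 146]
139 [44, 46, 42, 44, 25, 11, 9, 15, 9, 11, 18, 13, 30, 62, 72, 86, 89]
140 [47, 47, 42, 42, 20, -8, -4, 0, -3, -3, -2, 0, 14, 44, 36, 44, 44]
141 [33, 39, 50, 44, 19, -2, 1, 5, 3, 3, 4, 1, 9, 50, 41, 37, 37]
```

```bash
cat > fit.py <<'E'
from h import *
from scipy.ndimage import map_coordinates
from scipy.optimize import least_squares
def red(f): 
    x=cv2.imread('pics/'+f).astype(float); return x[:,:,2]-np.maximum(x[:,:,1],x[:,:,0])
def fit(f0,f1,n,box,dz,P,key=red):
    # shift along projected z direction at P; solve dz(mm) & gain & lateral px
    a=key(f0);b=key(f1);x0,y0,x1,y1=box
    yy,xx=np.mgrid[y0:y1,x0:x1]
    out=[]
    for d0 in dz:
        def res(p):
            s=px(n,[P[0],P[1],P[2]-p[0]])-px(n,P)
            m=map_coordinates(b,[yy+s[1],xx+s[0]+p[2]],order=3)
            return (m*p[1]-a[y0:y1,x0:x1]).ravel()
        r=least_squares(res,[d0,1,0],diff_step=1e-2); out.append((r.cost,*r.x.round(2)))
    return min(out)
E
python3 - <<'E'
from fit import *
Pp=[645,-300,262]
print('pointer side',fit('s0.png','s27r.png','side',(307,114,314,124),range(26,46,3),Pp))
print('pointer side upper',fit('s0.png','s27r.png','side',(308,115,314,122),range(26,46,3),Pp))
print('mark side',fit('s0.png','s27r.png','side',(305,125,310,128),range(26,46,3),[643,-290,256]))
print('bar side rear',fit('s0.png','s27r.png','side',(301,126,312,134),range(26,46,3),[640,-272,256]))
print('bar side front',fit('s0.png','s27r.png','side',(318,126,334,140),range(26,46,3),[562,-280,251]))
E
```

```text
pointer side (np.float64(3058.797124559822), np.float64(38.5), np.float64(1.19), np.float64(-0.3))
pointer side upper (np.float64(1103.4082913648724), np.float64(39.06), np.float64(1.16), np.float64(-0.37))
mark side (np.float64(1426.7971530480613), np.float64(36.27), np.float64(0.84), np.float64(-0.11))
bar side rear (np.float64(13887.151294422489), np.float64(35.03), np.float64(0.88), np.float64(0.01))Traceback (most recent call last):
  File "<stdin>", line 7, in <module>
  File "fit.py", line 16, in fit
    r=least_squares(res,[d0,1,0],diff_step=1e-2); out.append((r.cost,*r.x.round(2)))
    return func(*args, **kwargs)
    vector_fun = VectorFunction(
        fun_wrapped,
    ...<6 lines>...
        workers=workers
    )
    self._update_fun()
    ~~~~~~~~~~~~~~~~^^
    self.f = self.fun_wrapped(xp_copy(self.x))
             ~~~~~~~~~~~~~~~~^^^^^^^^^^^^^^^^^
    return np.atleast_1d(self.fun(x))
                         ~~~~~~~~^^^
    return self.f(x, *self.args, **self.kwargs)
           ~~~~~~^^^^^^^^^^^^^^^^^^^^^^^^^^^^^^
  File "fit.py", line 13, in res
    s=px(n,[P[0],P[1],P[2]-p[0]])-px(n,P)
                                  ~~^^^^^
  File "h.py", line 9, in px
    K,R,t=cam(n); q=K@(R@np.array(P,float)+t); return q[:2]/q[2]
          ~~~^^^
  File "h.py", line 4, in cam
    m=vision.camera_model(n); R=cv2.Rodrigues(np.array(m['rvec'],float))[0]
ValueError: time passes only in moves, steps and waits
```

```bash
python3 - <<'E'
s=open('h.py').read()
s=s.replace("def cam(n):","import functools\n@functools.lru_cache\ndef cam(n):")
open('h.py','w').write(s)
f=open('fit.py').read()
f=f.replace("p[1]-a[","p[1]+p[3]-a[").replace("[d0,1,0],","[d0,1,0,0],").replace("xx+s[0]+p[2]","xx+s[0]+p[2]*lat").replace("key=red)","lat=1,key=red)")
open('fit.py','w').write(f)
E
python3 - <<'E'
from fit import *
Pp=[645,-300,262]; D=range(28,44,3)
for lat in(0,1):
  print(lat)
  print('pointer side',fit('s0.png','s27r.png','side',(307,114,314,124),D,Pp,lat))
  print('pointer side upper',fit('s0.png','s27r.png','side',(308,115,314,122),D,Pp,lat))
  print('mark side',fit('s0.png','s27r.png','side',(305,124,310,128),D,[643,-290,256],lat))
  print('bar rear',fit('s0.png','s27r.png','side',(301,126,312,134),D,[640,-272,256],lat))
  print('bar front',fit('s0.png','s27r.png','side',(318,126,334,140),D,[562,-280,251],lat))
  print('TOP bar',fit('t0.png','t27r.png','top',(396,134,412,156),D,[620,-275,251],lat))
  print('TOP pointer',fit('t0.png','t27r.png','top',(405,139,424,146),D,[645,-320,262],lat))
E
```

```text
0
pointer side (np.float64(5305.241749188926), np.float64(36.6), np.float64(1.17), np.float64(0.0), np.float64(2.67))
pointer side upper (np.float64(4341.2655646304065), np.float64(36.73), np.float64(1.16), np.float64(-34.47), np.float64(2.63))
mark side (np.float64(2501.079926162222), np.float64(35.81), np.float64(0.89), np.float64(0.0), np.float64(-3.06))
bar rear (np.float64(13821.973380429194), np.float64(35.04), np.float64(0.87), np.float64(107.8), np.float64(1.99))
bar front (np.float64(12354.688229167172), np.float64(33.99), np.float64(0.6), np.float64(-47.89), np.float64(14.03))
TOP bar (np.float64(38948.30437346698), np.float64(34.28), np.float64(0.87), np.float64(34.04), np.float64(0.47))
TOP pointer (np.float64(10690.608603712513), np.float64(34.21), np.float64(0.97), np.float64(-10.34), np.float64(-1.55))
1
pointer side (np.float64(2883.4437186965492), np.float64(38.46), np.float64(1.16), np.float64(-0.29), np.float64(2.5))
pointer side upper (np.float64(1090.3311312140172), np.float64(39.03), np.float64(1.15), np.float64(-0.36), np.float64(0.95))
mark side (np.float64(2279.1676548219602), np.float64(35.98), np.float64(0.87), np.float64(-0.08), np.float64(-3.36))
bar rear (np.float64(13816.190832911823), np.float64(35.04), np.float64(0.87), np.float64(0.01), np.float64(1.95))
bar front (np.float64(11040.32952310521), np.float64(34.14), np.float64(0.61), np.float64(0.35), np.float64(14.58))
TOP bar (np.float64(38929.25851498979), np.float64(33.98), np.float64(0.87), np.float64(-0.03), np.float64(0.41))
TOP pointer (np.float64(10589.09979152964), np.float64(34.42), np.float64(0.96), np.float64(-0.22), np.float64(-2.24))
```

The rider's absolute position is in doubt: the networks place its mark about 8 mm below the pointer even in the first picture. The guide has a hard stop at 0, so I'll grip the rider again and raise it to the stop to get a sure reference.

Call:
{"api": "carry_out", "payload": {
  "targets": [
    [[0,0,-7],[20,-15,0],40],
    [[0,0,-14],[50,-37,0],40],
    [[0,0,-21],[80,-60,0],40],
    [[0,0,-25.4],[110,-82,0],40],
    [[0,0,-25.4],[132,-99,0],40],
    [[0,0,-25.4],[132,-99,-30],40],
    [[0,0,-25.4],[132,-99,-50],40],
    [[0,0,-25.4],[132,-99,-50],40],
    [[0,0,-25.4],[132,-99,-50],40]
  ]
}}

```text
t: 48.27
ee_pos: [557.8, -279.1, 284.7]
orientation: [-3.134, -0.187, 0.004]
ft_force: [-0.3, -0.3, 0.6]
width: 40.1
```

Call:
{"api": "carry_out", "payload": {
  "targets": [
    [[0,0,0],[1,0,-20],40],
    [[0,0,0],[1,0,-45],40],
    [[0,0,0],[1,0,-70],40],
    [[0,0,0],[1,0,-83],40],
    [[0,0,0],[1,0,-83],40],
    [[0,0,0],[1,0,-83],40]
  ]
}}

```text
t: 48.77
ee_pos: [559.8, -279.6, 203.8]
orientation: [3.136, 0.188, 0.001]
ft_force: [0.5, 0.4, 0.5]
width: 40.2
```

Call:
{"api": "carry_out", "payload": {
  "targets": [
    [[0,0,0],[0,0,0],25],
    [[0,0,0],[0,0,0],20],
    [[0,0,0],[0,0,0],10],
    [[0,0,0],[0,0,0],10],
    [[0,0,0],[0,0,0],10],
    [[0,0,0],[0,0,0],10],
    [[0,0,0],[0,0,0],10],
    [[0,0,0],[0,0,0],10]
  ]
}}

```text
t: 49.43
ee_pos: [559.7, -279.6, 202.9]
orientation: [3.136, 0.187, 0.001]
ft_force: [1.1, 0.4, 0.5]
width: 13.5
```

Call:
{"api": "carry_out", "payload": {
  "targets": [
    [[0,0,0],[0,0,4],10],
    [[0,0,0],[0,0,8],10],
    [[0,0,0],[0,0,12],10],
    [[0,0,0],[0,0,16],10],
    [[0,0,0],[0,0,20],10],
    [[0,0,0],[0,0,24],10],
    [[0,0,0],[0,0,28],10],
    [[0,0,0],[0,0,30],10],
    [[0,0,0],[0,0,30],10]
  ]
}}

```text
t: 50.18
ee_pos: [559.6, -279.6, 233.5]
orientation: [3.136, 0.187, 0.001]
ft_force: [3.6, 0.2, 0.8]
width: 13.6
```

Call:
{"api": "carry_out", "payload": {
  "targets": [
    [[0,0,0],[0,0,1],10],
    [[0,0,0],[0,0,2],10],
    [[0,0,0],[0,0,2],10],
    [[0,0,0],[0,0,2],10]
  ]
}}

```text
t: 50.52
ee_pos: [559.6, -279.6, 234.9]
orientation: [3.136, 0.187, 0.001]
ft_force: [3.7, 0.1, 0.3]
width: 14.2
```

Call:
{"api": "carry_out", "payload": {
  "targets": [
    [[0,0,0],[0,0,1],10],
    [[0,0,0],[0,0,2],10],
    [[0,0,0],[0,0,2],10],
    [[0,0,0],[0,0,2],10]
  ]
}}

```text
t: 50.85
ee_pos: [559.6, -279.6, 236.8]
orientation: [3.136, 0.187, 0.001]
ft_force: [5.5, -0.1, 0.5]
width: 13.2
```

Call:
{"api": "carry_out", "payload": {
  "targets": [
    [[0,0,0],[0,0,1],10],
    [[0,0,0],[0,0,1],10],
    [[0,0,0],[0,0,1],10]
  ]
}}

```text
t: 51.1
ee_pos: [559.5, -279.6, 237.7]
orientation: [3.136, 0.187, 0.001]
ft_force: [4.9, 0.1, -0.2]
width: 13.9
```

Call:
{"api": "carry_out", "payload": {
  "targets": [
    [[0,0,0],[0,0,1],10],
    [[0,0,0],[0,0,1],10],
    [[0,0,0],[0,0,1],10]
  ]
}}

```text
t: 51.35
ee_pos: [559.6, -279.6, 238.8]
orientation: [3.136, 0.187, 0.001]
ft_force: [4.0, -0.2, -0.9]
width: 13.4
```

Call:
{"api": "carry_out", "payload": {
  "targets": [
    [[0,0,0],[0,0,1],10],
    [[0,0,0],[0,0,1],10],
    [[0,0,0],[0,0,1],10]
  ]
}}

```text
t: 51.6
ee_pos: [559.5, -279.6, 239.7]
orientation: [3.136, 0.187, 0.001]
ft_force: [4.8, -0.7, -0.7]
width: 13.8
```

Call:
{"api": "carry_out", "payload": {
  "targets": [
    [[0,0,0],[0,0,1],10],
    [[0,0,0],[0,0,2],10],
    [[0,0,0],[0,0,2],10],
    [[0,0,0],[0,0,2],10]
  ]
}}

```text
t: 51.93
ee_pos: [559.6, -279.5, 241.7]
orientation: [3.136, 0.187, 0.001]
ft_force: [5.9, -0.3, -0.7]
width: 13.6
```

Call:
{"api": "carry_out", "payload": {
  "targets": [
    [[0,0,0],[0,0,1],10],
    [[0,0,0],[0,0,2],10],
    [[0,0,0],[0,0,2],10],
    [[0,0,0],[0,0,2],10]
  ]
}}

```text
t: 52.27
ee_pos: [559.5, -279.6, 243.7]
orientation: [3.136, 0.187, 0.001]
ft_force: [5.2, -0.8, -0.4]
width: 13.9
```

Run:
```python
from h import *
im=save('side','s28r.png');cv2.imwrite('pics/s28.png',cv2.resize(im[95:150,295:325],None,fx=10,fy=10,interpolation=cv2.INTER_NEAREST)[:,:,::-1])
o=obs();print(o['t'],o['ee_pos'],o['ft_force'])
```

```text
52.3167 [ 559.52729715 -279.54872246  243.71206976] [ 4.93448089 -0.50079451  0.73367013]
```

View pics/s28.png

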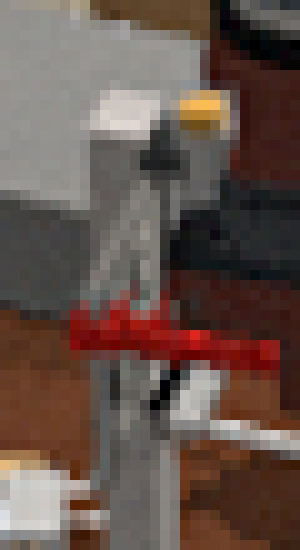

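The rider keeps rising beyond where it started, so it did not begin at 0. I'll carry on up to the stop.

Call:
{"api": "carry_out", "payload": {
  "targets": [
    [[0,0,0],[0,0,1],10],
    [[0,0,0],[0,0,1],10],
    [[0,0,0],[0,0,1],10]
  ]
}}

```text
t: 52.57
ee_pos: [559.6, -279.6, 244.7]
orientation: [3.136, 0.187, 0.001]
ft_force: [4.8, -0.6, 0.5]
width: 13.6
```

Call:
{"api": "carry_out", "payload": {
  "targets": [
    [[0,0,0],[0,0,1],10],
    [[0,0,0],[0,0,1],10],
    [[0,0,0],[0,0,1],10]
  ]
}}

```text
t: 52.82
ee_pos: [559.5, -279.5, 245.7]
orientation: [3.136, 0.187, 0.001]
ft_force: [5.1, 0.2, -0.8]
width: 13.9
```

Call:
{"api": "carry_out", "payload": {
  "targets": [
    [[0,0,0],[0,0,1],10],
    [[0,0,0],[0,0,1],10],
    [[0,0,0],[0,0,1],10]
  ]
}}

```text
t: 53.07
ee_pos: [559.5, -279.5, 246.2]
orientation: [3.136, 0.187, 0.0]
ft_force: [6.7, -0.9, -3.2]
width: 13.8
```

Call:
{"api": "carry_out", "payload": {
  "targets": [
    [[0,0,0],[0,0,1],10],
    [[0,0,0],[0,0,1],10],
    [[0,0,0],[0,0,1],10]
  ]
}}

```text
t: 53.32
ee_pos: [559.5, -279.5, 246.3]
orientation: [-3.136, -0.187, 0.0]
ft_force: [8.4, -2.3, -8.7]
width: 13.8
```

Hard stop found: rider = 0 at tip z ≈ 246.1, so it had started about 9 mm down. For a dip of about 34.2 mm, the tip should end at z ≈ 211.9.

Call:
{"api": "carry_out", "payload": {
  "targets": [
    [[0,0,0],[0,0,-4],10],
    [[0,0,0],[0,0,-9],10],
    [[0,0,0],[0,0,-14],10],
    [[0,0,0],[0,0,-19],10],
    [[0,0,0],[0,0,-24],10],
    [[0,0,0],[0,0,-29],10],
    [[0,0,0],[0,0,-33],10],
    [[0,0,0],[0,0,-35.3],10],
    [[0,0,0],[0,0,-35.3],10],
    [[0,0,0],[0,0,-35.3],10]
  ]
}}

```text
t: 54.15
ee_pos: [559.5, -279.6, 211.7]
orientation: [3.136, 0.187, 0.0]
ft_force: [6.0, -0.9, -1.1]
width: 13.9
```

Call:
{"api": "carry_out", "payload": {
  "targets": [
    [[0,0,0],[0,0,0],10],
    [[0,0,0],[0,0,0],10]
  ]
}}

```text
t: 54.32
ee_pos: [559.5, -279.5, 211.8]
orientation: [3.136, 0.187, 0.0]
ft_force: [5.7, -0.4, -1.7]
width: 13.7
```

Call:
{"api": "carry_out", "payload": {
  "targets": [
    [[0,0,0],[0,0,0],40],
    [[0,0,0],[0,0,0],40],
    [[0,0,0],[0,0,0],40],
    [[0,0,0],[0,0,0],40],
    [[0,0,0],[0,0,20],40],
    [[0,0,0],[0,0,60],40],
    [[0,0,0],[0,0,100],40],
    [[0,0,0],[0,0,130],40],
    [[0,0,0],[-20,20,140],40],
    [[0,0,0],[-50,50,140],40]
  ]
}}

```text
t: 55.15
ee_pos: [511.9, -231.7, 355.6]
orientation: [3.133, 0.185, 0.009]
ft_force: [-0.3, 0.6, 0.2]
width: 39.9
```

Call:
{"api": "carry_out", "payload": {
  "targets": [
    [[0,0,0],[-30,25,0],40],
    [[0,0,0],[-65,40,0],40],
    [[0,0,0],[-100,60,0],40],
    [[0,0,0],[-125,75,0],40],
    [[0,0,0],[-125,75,0],40],
    [[0,0,0],[-125,75,0],40],
    [[0,0,0],[-125,75,0],40]
  ]
}}

```text
t: 55.73
ee_pos: [385.6, -155.5, 352.8]
orientation: [3.135, 0.187, 0.002]
ft_force: [-0.1, 0.3, 1.4]
width: 40.1
```

```bash
cat > meas.py <<'E'
from fit import *
import sys
tag=sys.argv[1]
o=obs(); print(o['t'],o['ee_pos'].round(1) if hasattr(o['ee_pos'],'round') else o['ee_pos'],o['width'])
im=save('side','s%sr.png'%tag);cv2.imwrite('pics/s%s.png'%tag,cv2.resize(im[90:170,290:390],None,fx=8,fy=8,interpolation=cv2.INTER_CUBIC)[:,:,::-1])
save('top','t%sr.png'%tag)
res={}
for i in range(6):
 for n in('side','top'):
  vision.get_image(n)
  for q,xy in(('pointer_tip',(645,-300)),('rider_mark',(643,-298)),('hook_saddle',(510,-382))):
   for r in place_of(q,n):
    P=w(n,r['point'])
    if np.hypot(P[0]-xy[0],P[1]-xy[1])<15 and P[2]>100: res.setdefault((q,n),[]).append(P[2]); break
for k,v in res.items(): print(k,np.round(v,1),np.mean(v).round(1))
E
python3 meas.py 29
```

```text
55.7333 [ 385.6 -155.5  352.8] 40.13418182030735
('pointer_tip', 'side') [224.6 228.2 228.  224.9 227.1] 226.6
('rider_mark', 'side') [228.8 226.9 227.3 228.5 227.4] 227.8
('hook_saddle', 'side') [166.6 168.8 167.6 166.6 169.7 167. ] 167.7
('pointer_tip', 'top') [227.  227.9 229.3 228.6 228.9] 228.3
('rider_mark', 'top') [223.8 224.1 228.5 229.  224.1 224.7] 225.7
('hook_saddle', 'top') [169.2 168.7 170.2 168.1 169.5 173.1] 169.8
```

View pics/s29.png

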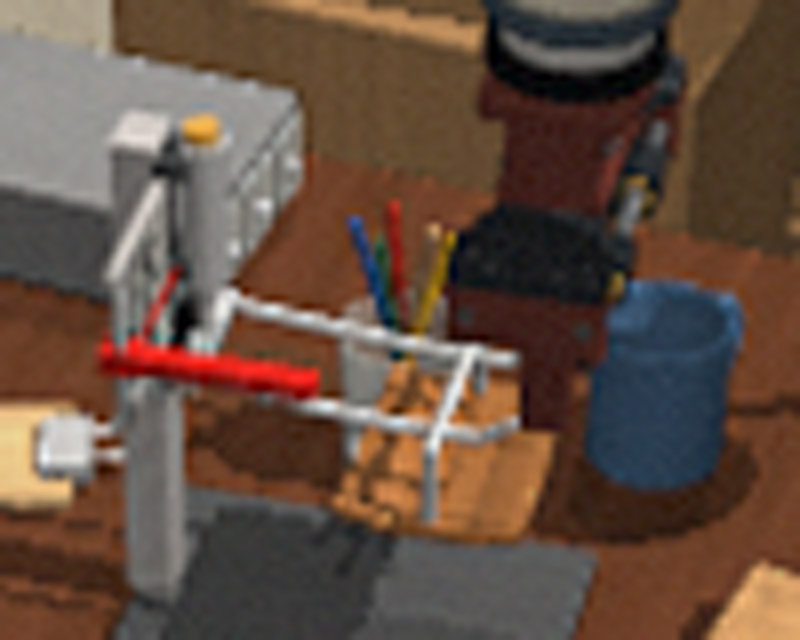

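Run:
```python
from h import *
save('top','t30.png');save('side','s30.png')
for n in('side','top'):
  for q in('lid_a','tray_in'):
   for r in place_of(q,n): print(q,n,round(r['confidence'],2),w(n,r['point']).round(1))
```

```text
lid_a side 0.93 [170.9 304.7  -2.4]
lid_a side 0.9 [433.3 346.3   6.6]
lid_a side 0.73 [590.9 358.5   5.9]
lid_a side 0.67 [ 510.2 -381.   122.6]
tray_in side 0.74 [516.9 347.3   7.5]
lid_a top 0.97 [172.3 307.1   2.5]
lid_a top 0.92 [ 510.6 -381.8  119.7]
lid_a top 0.7 [598.2 361.    3.5]
lid_a top 0.64 [436.1 344.9   9. ]
tray_in top 0.68 [517.9 351.3   4.6]
```

View pics/t30.png

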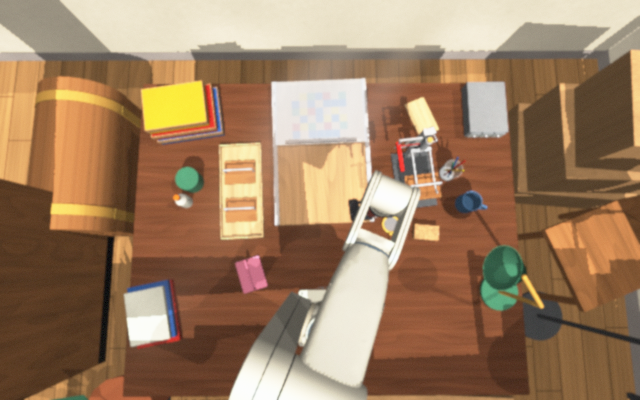

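View pics/s30.png

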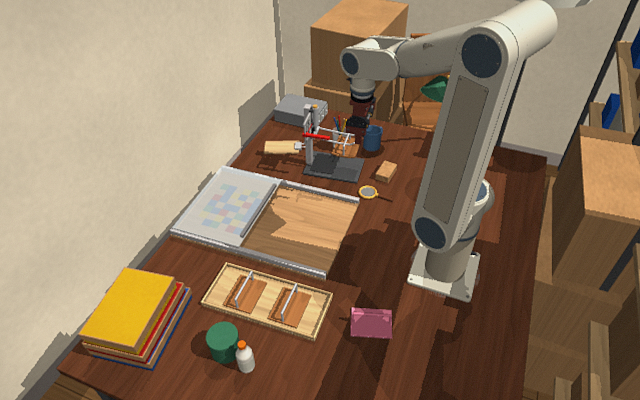

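Both sound lids are in the tray, the cupped lid hangs on the hook, the board is empty, and the bystanders and pink look-alike haven't moved. I'll hand it in.

```bash
python3 -c "
from h import *
print(order.close_job()); print(obs()['t'])"
```

```text
the job is handed in; nothing more can be done
None
the job is handed in; nothing more can be done
```

The job is handed in and my last checks looked good, but no verdict was reported. The clock stood at about 57 s of the 208 s allowed.

**Lids:** I pressed the long edges of the three brown lids. The near-left one rocked under about 1–2 N and the other two held still. It now hangs by its handle on both prongs of the hook. The two sound lids lie handle-up on the tray floor. One had been knocked about 3 cm aside during the run, so I located it again before gripping it.

**Last checks:**
- **Rider:** the index reads 226.8 mm and the settled pointer 227.5 mm, averaged over both cameras, against a 4 mm allowance. The two cameras disagreed in sign by 1–3 mm, so that is how far I would trust it.
- **Hook:** it dips about 34 mm, and the weight I felt when lifting the lid fits that.
- **Tray:** the sound lids sit about 80 mm either side of the tray's centre and 2–10 mm off it sideways, which is within limits. I judged flatness only from the pictures.
- **Other things:** the pictures show the bystanders and the pink look-alike where they were.

**What went wrong on the way:**
- I lifted the cupped lid before the fingers had fully closed, so I set it down and gripped it again.
- My first rider setting was about 9 mm too low, because the rider had not started at 0 as I assumed. I pushed it up to its top stop and set it again from there.

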